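Stand fresh soap bars on end in the setting-out tray

TASK

Stand every soap bar that lies on the table on its small end in the wooden tray, as one closed-up file: broad face to broad face, the first bar flat against the tall end fence, and every bar square and flush against the low side fence. Draw the sliding end block back to make room if need be, and finish by sliding it up snug against the last bar. The soap is fresh, so hold it gently, and leave the phone and the other things on the table where they are.

Things in the scene. Friction and masses are not known exactly. Their poses are not given: they have to be found in the camera images.
- tray: fixed wooden tray, z up; base 260 (x) by 105 (y), top at z = 8 mm, x -150 to 110, y -55 to 50; origin on the underside. End fence across the +x end: inner face x = 98, 30 mm high above the base, 12 thick. Low side fence along the +y side: inner face y = 35, 12 mm high above the base, 15 thick. The -y side is open.
- corner (a point): the inner corner of the two fences on the base's top: tray frame (98, 35, 8) mm, axes as the tray's; the bars go to its -x, -y side
- end_block (a joint): dark wooden end block that slides on the tray along the tray's x, stiffly (about 2 N): 0 m is fully drawn back (its face 163 mm from the end fence), growing up to 0.15 as it is slid towards the end fence
- block_face (a point): middle of the end block's pushing face (50 mm wide, 20 mm high), which looks to the tray's +x; 11 mm above the base, on the tray's line y = +5 mm; axes as the tray's; moves with the block
- block_grip (a point): grip point on the end block's upright handle plate, 70 mm behind the face: the plate is 14 mm thick (tray x), 50 mm wide (tray y), its top 11 mm above this point and 59 mm above the table; moves with the block
- phone: a black phone lying flat, 72 x 150 x 9 mm, origin under its centre; leave alone
- sleeve: a small closed kraft box, 50 x 45 x 28 mm, origin under its centre; not soap; leave alone
- stamp: brass soap stamp standing on its round foot, 48 mm across, 78 mm tall, origin under its centre; leave alone
- jar: jar, 64 mm across, 75 mm tall, origin under its centre; leave alone
- brush: flat hand brush with a wooden handle, about 200 mm long, lying on the table beyond the soap; leave alone
- soap1: a plain cream-coloured bar of fresh soap, 86 x 56 x 28 mm, 0.1 to 0.17 kg; origin at its centre; its x axis runs along the 86 mm length, y along the 56 mm width, z through the 28 mm thickness. It starts lying flat on the steel table. Soft: a pinch of 20 to 40 N on each finger is fine, 60 N dents it. May be absent (None).
- soap2: a plain cream-coloured bar of fresh soap, 86 x 56 x 28 mm, 0.1 to 0.17 kg; origin at its centre; its x axis runs along the 86 mm length, y along the 56 mm width, z through the 28 mm thickness. It starts lying flat on the steel table. Soft: a pinch of 20 to 40 N on each finger is fine, 60 N dents it. May be absent (None).
- soap3: a plain cream-coloured bar of fresh soap, 86 x 56 x 28 mm, 0.1 to 0.17 kg; origin at its centre; its x axis runs along the 86 mm length, y along the 56 mm width, z through the 28 mm thickness. It starts lying flat on the steel table. Soft: a pinch of 20 to 40 N on each finger is fine, 60 N dents it. May be absent (None).
- soap4: a plain cream-coloured bar of fresh soap, 86 x 56 x 28 mm, 0.1 to 0.17 kg; origin at its centre; its x axis runs along the 86 mm length, y along the 56 mm width, z through the 28 mm thickness. It starts lying flat on the steel table. Soft: a pinch of 20 to 40 N on each finger is fine, 60 N dents it. May be absent (None).
- soap5: a plain cream-coloured bar of fresh soap, 86 x 56 x 28 mm, 0.1 to 0.17 kg; origin at its centre; its x axis runs along the 86 mm length, y along the 56 mm width, z through the 28 mm thickness. It starts lying flat on the steel table. Soft: a pinch of 20 to 40 N on each finger is fine, 60 N dents it. May be absent (None).
Not all that is in view belongs to the job. Leave any purple look-alike of the soap3 alone.

How it is judged:
By the outcome, as a careful person would: the job done as asked, in the order asked, and still so for the second after the job is handed in, with the robot touching nothing.
Of soap1, soap2, soap3, soap4, soap5 only 4 to 5 are there at a start; the rules pass over those that are not, and their reading is None.
At some moment in a run one of soap1, soap2, soap3, soap4, soap5 may be knocked a few centimetres aside while the robot is not near it.
Once in a run the grip may slacken for a moment while it holds something.
It also fails if it takes over 210 s, if anything falls off the work surface, if the arm or the gripper's body presses on something with over 40 N, if the wrist force passes 120 N, or if a joint passes its speed limit or range.

ROBOT

A 6-joint arm with a two-finger parallel gripper is mounted at the origin on the work surface. World frame = base frame: x ahead of the robot, y to its left, z up, the work surface at z = 0. Lengths are in mm, angles in degrees, forces in N, time in s.
With the tool pointing down it reaches from about 350 to 850 mm from the base axis. Payload 8.1 kg.
Tool frame: the origin (TCP) lies midway between the tips of the shut fingers; the grasp point (between the pads) lies 19 mm behind it; z points along the fingers, y is the line along which they close (so a half turn about z gives the same grasp; the last joint's range is limited). The gripper opens to 85 mm and grips with 20 to 120 N. Pads are 22 mm wide; open, the fingers measure 114 mm over their backs; the gripper's body (76 mm by 85 mm) begins 54 mm behind the grasp point. The pads swing forward as they close: fully open they stand 13 mm farther back than shut.
Start: joints at [-74.851, 7.471, 85.268, -0, 87.261, -4.893], TCP at [205.646, -563.662, 231.292] pointing down, gripper open.
Joint ranges: [-169.43, 169.43], [-51.17, 129.36], [1.28, 143.12], [-76.62, 256.62], [0, 156.53], [-152.29, 152.29]. Speed limits (degrees/s): [136.94, 136.94, 159.86, 180, 180, 180].

INTERFACE

Orientations are given as [roll, pitch, yaw] about the fixed x, y, z axes, in that order (R = Rz(yaw) Ry(pitch) Rx(roll)).
In Python, from bench import sensors, optics, r gives the robot as it stands.
- The arm moves only by the tool apply_moves, never from a script. Its argument "targets" is a list of rows, each a list of 7 numbers: the shift along the tool's x, y, z in mm, then the turn, a rotation vector about the tool's x, y, z in rad, then the closure, from 0 (fully open) to 1 (shut). In form: [[x, y, z, wx, wy, wz, claw], ...]. A call has 1 to 20 rows; each row shifts and turns the commanded pose from where the row before left it, along the tool's axes as they then stand; what a row does not reach is not made up. A row lasts 1/8 s, in which the tool goes at most 62.5 mm and 10.7 degrees, less where a joint would pass 70% of its speed; a pose out of reach is approached as far as the arm can. A call is refused whole if a number of a shift passes 62.5 or a number of a turn 0.188, either way. A call with a gripper value outside its range is refused whole. The fingers move at their own pace and stop on an object; "force" is the grip in N (left out, the last holds). Time passes only in rows, so rows that do not move let the fingers close. It gives the time, the measured TCP pose, the force, the opening and the grip force at its end, in the units of the state.
- sensors.sense(): the state, without advancing time (a new reading comes with each control period).
- optics.snapshot(name): name is "side" or "top"; returns the picture (384x512x3 uint8, red, green, blue); there is no depth.
- optics.get_calibration(name): a dict with "camera_matrix" (3x3 intrinsics, pixels), "pose" (4x4, takes a point from camera to world coordinates). Camera axes: x right, y down, z forward; pixel columns grow to the right and rows downward; lengths in mm; the calibration is good to about 2 mm. A picture is of the moment at which its call begins. get_calibration takes no time and is no camera call.
- r.hand_in(): hands the job in; it is judged then, once.
The state is a dict: "time": time; "joint_pos": joint angles; "qd": joint speeds; "joint_efforts": joint torques, N m; "tool_pos": TCP position; "tcp_rot": TCP orientation; "ft_force": force on the tool from outside, world axes, zero at the start; "wrist_torque": the same for the moment, N m; "finger_gap": finger opening in mm; "grip_force": force on a finger pad.
Only numpy, scipy, OpenCV 4.12 (cv2) and the standard library are available. Lean on these libraries where they do the work, as an engineer would, in place of code of your own. Each camera call takes 0.05 s, during which the arm holds its last target. There are 200 camera calls.

## Working session

There is one attempt and no reset: what is moved stays moved. The work goes in short steps, Python scripts to look and compute and a tool call to move; the robot and the scene stay as the last step left them, time stands still between calls to the robot, and variables do not carry over. Pictures are saved under pics/ and viewed, at most 14 in all, crops included, and the job is handed in when it is done.

Besides the shell and the picture viewer there is one more tool, called after ">>>" by a JSON object that holds its "fn" and its "kwargs". apply_moves: Moves the arm, as the interface text tells. Its arguments: {"type":"object","properties":{"targets":{"type":"array"},"force":{"type":"number"}},"required":["targets"]}

```bash
mkdir -p pics; ls; python3 - <<'E'
from bench import sensors, optics, r
import cv2,numpy as np
np.set_printoptions(suppress=True,precision=4)
for n in("top","side"):
    im=optics.snapshot(n); cv2.imwrite(f"pics/{n}0.png",im[:,:,::-1])
    c=optics.get_calibration(n); print(c["camera_matrix"],c["pose"])
print(sensors.sense())
E
```

```text
pics
[[479.7765   0.     253.5156]
 [  0.     479.7765 190.5963]
 [  0.       0.       1.    ]] [[  -0.006    -0.9992    0.0392  485.6253]
 [  -0.9999    0.0064    0.01      7.5848]
 [  -0.0102   -0.0391   -0.9992 1352.9301]
 [   0.        0.        0.        1.    ]]
[[422.6878   0.     256.1714]
 [  0.     422.6878 191.3009]
 [  0.       0.       1.    ]] [[  -0.7923   -0.4438    0.4187  -12.6515]
 [  -0.6101    0.5789   -0.5409  704.3095]
 [  -0.0023   -0.684    -0.7295 1025.3209]
 [   0.        0.        0.        1.    ]]
{'time': 0.1, 'joint_pos': array([-74.8499,   7.5121,  85.3246,   0.0017,  87.2613,  -4.8909]), 'qd': array([ 0.0284, -0.0271, -0.1887, -0.0942,  0.0602,  0.0962]), 'joint_efforts': array([  0.0005, -57.0952, -50.1943,  -0.0002,   0.0082,   0.0001]), 'tool_pos': array([ 205.5351, -563.16  ,  230.3207]), 'tcp_rot': array([-179.9025,   -0.01  ,   20.0409]), 'ft_force': array([ 0.0049,  0.6885, -0.1614]), 'wrist_torque': array([0.0232, 0.057 , 0.0205]), 'grip_force': 0.0, 'finger_gap': 85.2064528451797}
```

View pics/top0.png

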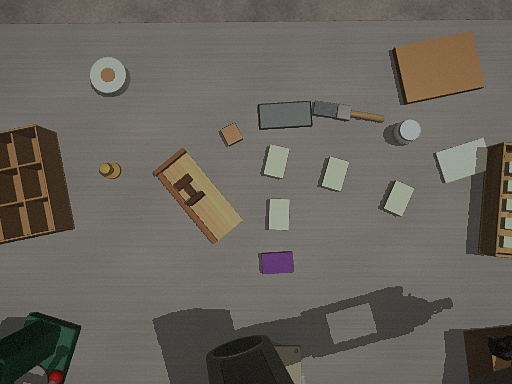

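View pics/side0.png

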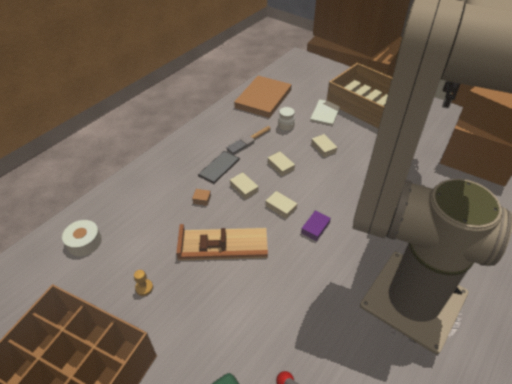

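Top view: soap candidates are cream bars at (276,161), (335,173), (278,214) and (398,198). Things that could be mistaken for soap are the purple look-alike (277,263), the white card (461,160), the bars inside the box at far right, and the sleeve (231,134). The tray is at (198,197), with its end fence at (170,162), its side fence on the lower left, and the end block at (188,190).

```bash
cat > h.py <<'E'
import cv2,numpy as np
from scipy.optimize import minimize
from scipy.spatial.transform import Rotation as R
def P(cal,X):
    T=np.linalg.inv(cal["pose"]); X=np.atleast_2d(X); c=X@T[:3,:3].T+T[:3,3]
    p=c@np.array(cal["camera_matrix"]).T; return p[:,:2]/p[:,2:]
def ground(cal,uv,z):
    d=cal["pose"][:3,:3]@np.linalg.inv(cal["camera_matrix"])@np.array([uv[0],uv[1],1.])
    o=cal["pose"][:3,3]; return o+d*(z-o[2])/d[2]
def soapmask(im):
    h=cv2.cvtColor(im,cv2.COLOR_RGB2HSV).astype(int)
    return h
E
python3 - <<'E'
import cv2,numpy as np
t=cv2.imread("pics/top0.png"); s=cv2.imread("pics/side0.png")
a=cv2.resize(t[125:265,140:420],None,fx=2.85,fy=2.85,interpolation=cv2.INTER_CUBIC)
cv2.imwrite("pics/ct.png",a)
for p in[(276,161),(335,173),(278,214),(398,198),(461,160),(220,210),(300,180),(195,205)]: print(p,t[p[1],p[0]][::-1],cv2.cvtColor(t,cv2.COLOR_BGR2HSV)[p[1],p[0]])
for p in[(324,145),(281,163),(244,185),(281,204),(324,112),(240,240),(270,230)]: print(p,s[p[1],p[0]][::-1],cv2.cvtColor(s,cv2.COLOR_BGR2HSV)[p[1],p[0]])
b=cv2.resize(s[215:270,160:290],None,fx=6,fy=6,interpolation=cv2.INTER_CUBIC); cv2.imwrite("pics/cs.png",b)
E
```

```text
(276, 161) [154 162 144] [ 43  28 162]
(335, 173) [157 164 148] [ 43  25 164]
(278, 214) [155 161 144] [ 41  27 161]
(398, 198) [156 162 145] [ 41  27 162]
(461, 160) [155 163 145] [ 43  28 163]
(220, 210) [154 148 103] [ 26  84 154]
(300, 180) [117 113 108] [ 17  20 117]
(195, 205) [162 139 100] [ 19  98 162]
(324, 145) [206 196 160] [ 23  57 206]
(281, 163) [207 198 162] [ 24  55 207]
(244, 185) [205 195 159] [ 23  57 205]
(281, 204) [208 200 163] [ 25  55 208]
(324, 112) [206 208 189] [ 33  23 208]
(240, 240) [206 168 119] [ 17 108 206]
(270, 230) [155 144 138] [ 11  28 155]
```

View pics/ct.png

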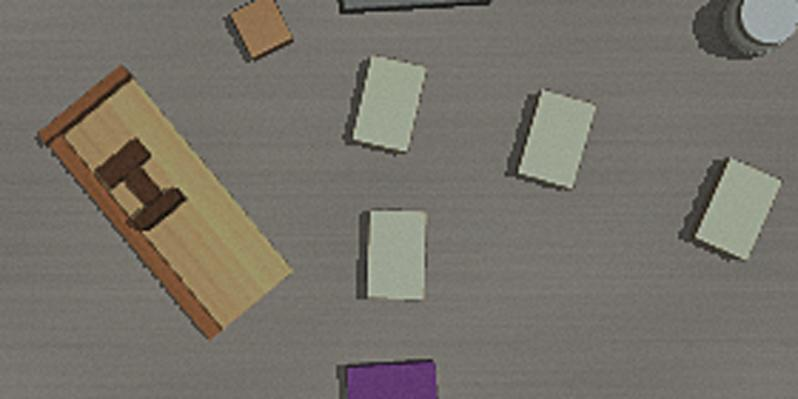

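View pics/cs.png

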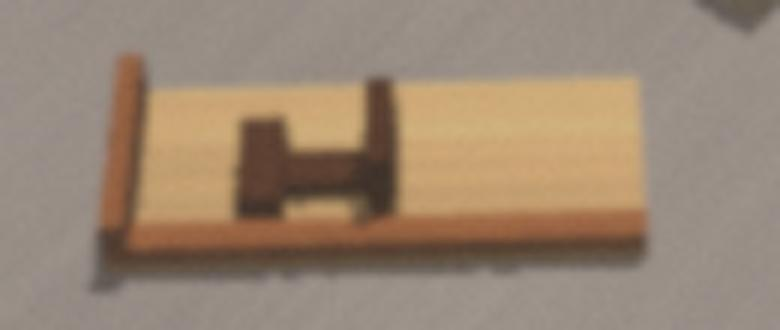

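The crops confirm four cream soap bars lying flat, clear of their neighbours. The end block stands close to the fence, so it has to be drawn back. Next I'll fit the poses from the silhouettes in both views.

```bash
cat >> h.py <<'E'
def box(x0,x1,y0,y1,z0,z1): return np.array([[a,b,c] for a in(x0,x1) for b in(y0,y1) for c in(z0,z1)],float)
SOAP=[box(-43,43,-28,28,0,28)]
TRAY=[box(-150,110,-55,50,0,8),box(98,110,-55,50,8,38),box(-150,98,35,50,8,20)]
def sil(cal,parts,p,S=4):
    m=np.zeros((384*S,512*S),np.uint8)
    c,s=np.cos(p[2]),np.sin(p[2]); M=np.array([[c,-s,0],[s,c,0],[0,0,1]])
    for b in parts:
        q=P(cal,b@M.T+[p[0],p[1],0]); h=cv2.convexHull(((q+.5)*S*16).astype(np.int32))
        cv2.fillConvexPoly(m,h,1,shift=4)
    return cv2.resize(m.astype(np.float32),(512,384),interpolation=cv2.INTER_AREA)
def fit(views,parts,p0,clip=None):
    def cost(q):
        p=[q[0],q[1],q[2]/60]
        return sum(np.abs(sil(c,parts,p)-m).sum() for c,m in views)
    q0=np.array([p0[0],p0[1],p0[2]*60]); best=None
    for k in range(2):
        S=np.vstack([q0,q0+np.diag([6.,6.,6.])]) 
        r=minimize(cost,q0,method="Nelder-Mead",options=dict(initial_simplex=S,xatol=.05,fatol=.05)); q0=r.x
    return np.array([q0[0],q0[1],q0[2]/60]),r.fun
def blob(mask,uv):
    n,l=cv2.connectedComponents(mask.astype(np.uint8)); 
    return (l==l[uv[1],uv[0]]).astype(np.float32)
E
python3 - <<'E'
from h import *
from bench import optics
np.set_printoptions(suppress=True,precision=2)
t=cv2.imread("pics/top0.png"); s=cv2.imread("pics/side0.png")
ct,cs=optics.get_calibration("top"),optics.get_calibration("side")
g=lambda im:im.astype(int)
tm=(g(t)[:,:,1]-114>24)  # bright soap tops
hs=cv2.cvtColor(s,cv2.COLOR_BGR2HSV).astype(int); ht=cv2.cvtColor(t,cv2.COLOR_BGR2HSV).astype(int)
sm=(hs[:,:,1]>38)&(hs[:,:,0]<32)&(hs[:,:,0]>15)
top=[(276,161),(335,173),(278,214),(398,198)]; side=[(244,185),(281,163),(281,204),(324,145)]
for a,b in zip(top,side):
    m=blob(tm,a); n=blob(sm,b)
    TOP=[box(-43,43,-28,28,27.9,28)]
    x0=ground(ct,a,28); r=cv2.minAreaRect(np.argwhere(m>0)[:,::-1].astype(np.float32))
    th=[fit([(ct,m)],TOP,[x0[0],x0[1],y]) for y in(0,-.35)]
    th=min(th,key=lambda q:q[1])
    sd=fit([(cs,n)],SOAP,th[0])
    print(a,m.sum(),n.sum(),"top",th[0],th[1],"side",sd[0],sd[1],np.degrees(th[0][2]),np.degrees(sd[0][2]))
wt=blob((ht[:,:,1]>50)&((ht[:,:,0]<32)),(215,205)); ws=blob((hs[:,:,1]>60)&((hs[:,:,0]<32)),(255,240))
for n,m in(("t",wt),("s",ws)): 
    k=np.ones((9,9),np.uint8); m2=cv2.morphologyEx(m,cv2.MORPH_CLOSE,k)
    c=ct if n=="t" else cs
    f=fit([(c,m2)],TRAY,[490,150,.75]); print(n,m2.sum(),f,np.degrees(f[0][2]))
# block handle plate/face corners check
f=f[0]
E
```

```text
(276, 161) 593.0 480.0 top [620.49 -42.2   -0.24] 44.3125 side [619.71 -43.21  -0.25] 30.1875 -13.887677990498261 -14.315422075467245
(335, 173) 599.0 432.0 top [ 584.48 -204.39   -0.29] 43.25 side [ 584.02 -206.12   -0.32] 25.4375 -16.39963762900753 -18.495710831165198
(278, 214) 603.0 536.0 top [472.86 -48.22  -0.03] 43.8125 side [472.59 -48.85  -0.05] 31.3125 -1.9030826617593835 -2.817599635068664
(398, 198) 604.0 390.0 top [ 515.13 -378.61   -0.43] 43.5 side [ 514.71 -379.54   -0.43] 24.3125 -24.89937185626748 -24.55288821540817
t 3658.0 (array([538.74, 190.78,   0.69]), np.float64(64.875)) 39.423140401831226
s 2814.0 (array([537.95, 188.65,   0.69]), np.float64(72.0)) 39.27325429212186
```

```bash
cat >> h.py <<'E'
TR=np.array([538.3,189.7]); TY=np.radians(39.35)
W=np.array([np.cos(TY),np.sin(TY),0]); V=np.array([-W[1],W[0],0])
def tray(x,y,z): return np.array([TR[0],TR[1],0])+W*x+V*y+[0,0,z]
def ori(az,tau):
    "tool tilted tau deg inward (neg: outward) along az (deg), fingers close laterally"
    a=np.radians(az);u=np.array([np.cos(a),np.sin(a),0]);k=np.array([0,0,1.]);s,c=np.sin(np.radians(tau)),np.cos(np.radians(tau))
    x=c*u-s*k; z=-s*u-c*k; return np.column_stack([x,np.cross(z,x),z])
def down(yaw): return (R.from_euler("z",yaw,degrees=True)*R.from_euler("x",180,degrees=True)).as_matrix()
from scipy.linalg import logm,expm
def cur():
    from bench import sensors
    s=sensors.sense(); return np.array(s["tool_pos"],float),R.from_euler("xyz",s["tcp_rot"],degrees=True).as_matrix()
def H(p,M): T=np.eye(4);T[:3,:3]=M;T[:3,3]=p;return T
def plan(legs,start=None):
    "legs: (pos,R,N,claw); prints one row to repeat N times per leg"
    p,M=cur() if start is None else start
    for q,Q,N,cl in legs:
        rel=M.T@Q; rv=R.from_matrix(rel).as_rotvec(); d=np.zeros(3)
        # straight line is piecewise approximated by a screw
        S=np.real(expm(logm(np.linalg.inv(H(p,M))@H(q,Q))/N))
        row=np.r_[S[:3,3],R.from_matrix(S[:3,:3]).as_rotvec()]
        row=np.r_[np.round(row[:3],1),np.round(row[3:],4)]
        print(N,"x",list(map(float,row)),cl)
        E=np.linalg.matrix_power(H(row[:3],R.from_rotvec(row[3:]).as_matrix()),N); Tn=H(p,M)@E
        p,M=Tn[:3,3],Tn[:3,:3]
    print("end",np.round(p,1))
E
python3 - <<'E'
from h import *
from bench import optics,sensors
ct=optics.get_calibration("top"); 
g=ground(ct,(158/2.85+140-.3,208/2.85+125-.3),59); d=g-[*TR,0]; print("handle tray",d@W,d@V)
g=ground(ct,(123/2.85+140-.3,163/2.85+125-.3),28); d=g-[*TR,0]; print("faceplate",d@W,d@V)
hx=(g-[*TR,0])@W
t=cv2.imread("pics/top0.png")
# dark mask for handle fit
h=ground(ct,(158/2.85+140-.3,208/2.85+125-.3),59); hx=(h-[*TR,0])@W
print(tray(hx,5,48))
plan([(tray(hx,5,130),down(129.35),20,0.0),(tray(hx,5,30),down(129.35),5,0.15)])
E
```

```text
handle tray -22.76621920731797 3.9081290361605703
faceplate 35.98461769439696 5.002428843551755
[517.52489474 179.13137954  48.        ]
20 x [46.9, 3.9, 5.0, -0.0, -0.0001, -0.0954] 0.0
5 x [-0.1, 0.0, 20.1, -0.0001, -0.0001, 0.0] 0.15
end [517.5 178.8  30.2]
```

>>> {"fn": "apply_moves", "kwargs": {"targets": [[46.9,3.9,5,0,0,-0.0954,0.4],[46.9,3.9,5,0,0,-0.0954,0.4],[46.9,3.9,5,0,0,-0.0954,0.4],[46.9,3.9,5,0,0,-0.0954,0.4],[46.9,3.9,5,0,0,-0.0954,0.4],[46.9,3.9,5,0,0,-0.0954,0.4],[46.9,3.9,5,0,0,-0.0954,0.4],[46.9,3.9,5,0,0,-0.0954,0.4],[46.9,3.9,5,0,0,-0.0954,0.4],[46.9,3.9,5,0,0,-0.0954,0.4],[46.9,3.9,5,0,0,-0.0954,0.4],[46.9,3.9,5,0,0,-0.0954,0.4],[46.9,3.9,5,0,0,-0.0954,0.4],[46.9,3.9,5,0,0,-0.0954,0.4],[46.9,3.9,5,0,0,-0.0954,0.4],[46.9,3.9,5,0,0,-0.0954,0.4],[46.9,3.9,5,0,0,-0.0954,0.4],[46.9,3.9,5,0,0,-0.0954,0.4],[46.9,3.9,5,0,0,-0.0954,0.4],[46.9,3.9,5,0,0,-0.0954,0.4]], "force": 40}}

```text
time: 2.6
tool_pos: [516.5, 180.0, 130.7]
tcp_rot: [-180.0, -0.0, 129.5]
ft_force: [-0.5, 0.6, -0.1]
finger_gap: 51.4
grip_force: 0.0
```

```bash
python3 - <<'E'
from h import *
from bench import sensors
print(sensors.sense())
plan([(tray(-22.8,5,30),down(129.35),6,0.4),(tray(-22.8,5,30),down(129.35),4,1),(tray(-137,5,30),down(129.35),12,1),(tray(-137,5,130),down(129.35),4,.4)])
E
```

```text
{'time': 2.6, 'joint_pos': array([ 1.38384607e+01,  3.37331116e+00,  1.00340541e+02,  5.36364981e-03,
        7.63190269e+01, -2.57087999e+01]), 'qd': array([ 3.73811091e+01, -1.02234795e+01,  1.51506527e+01, -3.39665627e-04,
       -4.90633854e+00, -6.33663269e+00]), 'joint_efforts': array([ -4.79682997, -49.76077437, -48.09828758,  -0.10433136,
         0.34686268,   0.22366926]), 'tool_pos': array([516.46914739, 179.98938759, 130.72043201]), 'tcp_rot': array([-1.79972636e+02, -1.89576816e-02,  1.29545986e+02]), 'ft_force': array([-0.52037255,  0.62378422, -0.09113577]), 'wrist_torque': array([ 0.03937955, -0.01857293, -0.01188285]), 'grip_force': 0.0, 'finger_gap': 51.383658703775325}
6 x [-0.2, 0.0, 16.8, -0.0001, -0.0001, 0.0006] 0.4
4 x [-0.0, 0.1, -0.0, 0.0, 0.0001, -0.0] 1
12 x [-0.0, -9.5, -0.0, 0.0, -0.0, -0.0] 1
4 x [-0.0, -0.1, -25.0, 0.0, -0.0, -0.0] 0.4
end [429.  106.8 129.9]
```

>>> {"fn": "apply_moves", "kwargs": {"targets": [[0,0,16.8,0,0,0,0.4],[0,0,16.8,0,0,0,0.4],[0,0,16.8,0,0,0,0.4],[0,0,16.8,0,0,0,0.4],[0,0,16.8,0,0,0,0.4],[0,0,16.8,0,0,0,0.4],[0,0,0,0,0,0,0.4],[0,0,0,0,0,0,1],[0,0,0,0,0,0,1],[0,0,0,0,0,0,1],[0,0,0,0,0,0,1],[0,0,0,0,0,0,1],[0,0,0,0,0,0,1]]}}

```text
time: 4.22
tool_pos: [518.2, 178.9, 31.5]
tcp_rot: [179.9, 0.0, 129.4]
ft_force: [-0.6, 0.1, 6.0]
finger_gap: 13.5
grip_force: 41.1
```

>>> {"fn": "apply_moves", "kwargs": {"targets": [[0,-9.5,-1,0,0,0,1],[0,-9.5,0,0,0,0,1],[0,-9.5,0,0,0,0,1],[0,-9.5,0,0,0,0,1],[0,-9.5,0,0,0,0,1],[0,-9.5,0,0,0,0,1],[0,-9.5,0,0,0,0,1],[0,-9.5,0,0,0,0,1],[0,-9.5,0,0,0,0,1],[0,-9.5,0,0,0,0,1],[0,-6,0,0,0,0,1],[0,-5,0,0,0,0,1],[0,0,0,0,0,0,1]]}}

```text
time: 5.85
tool_pos: [435.0, 110.5, 31.6]
tcp_rot: [-180.0, 0.0, 129.3]
ft_force: [1.4, -6.0, 1.1]
finger_gap: 13.2
grip_force: 41.6
```

```bash
python3 - <<'E'
from h import *
p,M=cur(); d=p-[*TR,0]; print("handle tray x,y:",d@W,d@V)
for (x,y,yw,n) in[(472.7,-48.5,-2.3,3)]:
    u=np.array([np.cos(np.radians(yw)),np.sin(np.radians(yw)),0])
    t=np.array([x,y,0])+u*16
    plan([(tray(-136,5,140),down(129.35),4,.4)])
    plan([(t+[0,0,90],ori(yw,30),18,0),(t+[0,0,6],ori(yw,30),6,0)],(tray(-136,5,140),down(129.35)))
E
```

```text
handle tray x,y: -130.1277257679589 4.293600771266441
4 x [0.2, -1.5, -27.1, -0.0002, 0.0002, -0.0] 0.4
end [429.8 107.4 140. ]
18 x [-7.8, 8.6, 3.9, 0.0333, -0.0149, 0.1241] 0
6 x [6.9, 0.1, 12.2, -0.0001, 0.0001, 0.0] 0
end [488.6 -49.2   5.9]
```

>>> {"fn": "apply_moves", "kwargs": {"targets": [[0,0,0,0,0,0,0.4],[0,0,0,0,0,0,0.4],[0,0,0,0,0,0,0.4],[0,0,-27,0,0,0,0.4],[0,0,-27,0,0,0,0.2],[0,0,-27,0,0,0,0],[0,0,-27,0,0,0,0],[0,0,0,0,0,0,0]], "force": 32}}

```text
time: 6.85
tool_pos: [437.2, 111.8, 141.9]
tcp_rot: [179.8, 0.1, 129.4]
ft_force: [-0.4, -0.0, 0.4]
finger_gap: 85.6
grip_force: 0.0
```

```bash
cat >> h.py <<'E'
def look(tag):
    "refit soaps lying on table; prints poses"
    from bench import optics
    out=[]
    ct,cs=optics.get_calibration("top"),optics.get_calibration("side")
    t=optics.snapshot("top"); s=optics.snapshot("side")
    cv2.imwrite(f"pics/{tag}t.png",t[:,:,::-1]); cv2.imwrite(f"pics/{tag}s.png",s[:,:,::-1])
    m=(t[:,:,1].astype(int)>138)&(cv2.cvtColor(t,cv2.COLOR_RGB2HSV)[:,:,1]<45)
    n,l,st,ce=cv2.connectedComponentsWithStats(m.astype(np.uint8))
    for i in range(1,n):
        if 350<st[i,4]<660 and 220<ce[i,0]<480 and ce[i,1]<320:
            mm=(l==i).astype(np.float32); x0=ground(ct,ce[i],28); TOP=[box(-43,43,-28,28,27.9,28)]
            f=min((fit([(ct,mm)],TOP,[x0[0],x0[1],y]) for y in(0,-.4,.5,1.2,-1.2)),key=lambda q:q[1])
            print(np.round(ce[i]),st[i,4],"pose",np.round([f[0][0]-.3,f[0][1]-.6],1),round(float(np.degrees(f[0][2])),1),"cost",f[1])
E
python3 - <<'E'
from h import *
look("a")
x,y,yw=472.7,-48.5,-2.3
u=np.array([np.cos(np.radians(yw)),np.sin(np.radians(yw)),0])
t=np.array([x,y,0])+u*16
plan([(t+[0,0,90],ori(yw,30),19,0),(t+[0,0,6],ori(yw,30),6,0)])
E
```

```text
[276. 161.] 585 pose [620.2 -42.9] -12.9 cost 52.3125
[335. 173.] 592 pose [ 584.1 -205.2] -16.8 cost 49.5625
[399. 198.] 597 pose [ 515.3 -379.4] -25.5 cost 49.5
[279. 214.] 598 pose [473.  -48.6] -0.3 cost 43.625
19 x [-7.8, 7.9, 3.8, 0.0315, -0.0141, 0.1176] 0
6 x [7.0, 0.0, 12.0, -0.0001, -0.0, 0.0] 0
end [488.7 -49.1   6.2]
```

>>> {"fn": "apply_moves", "kwargs": {"targets": [[-7.8,7.9,3.8,0.0315,-0.0141,0.1176,0],[-7.8,7.9,3.8,0.0315,-0.0141,0.1176,0],[-7.8,7.9,3.8,0.0315,-0.0141,0.1176,0],[-7.8,7.9,3.8,0.0315,-0.0141,0.1176,0],[-7.8,7.9,3.8,0.0315,-0.0141,0.1176,0],[-7.8,7.9,3.8,0.0315,-0.0141,0.1176,0],[-7.8,7.9,3.8,0.0315,-0.0141,0.1176,0],[-7.8,7.9,3.8,0.0315,-0.0141,0.1176,0],[-7.8,7.9,3.8,0.0315,-0.0141,0.1176,0],[-7.8,7.9,3.8,0.0315,-0.0141,0.1176,0],[-7.8,7.9,3.8,0.0315,-0.0141,0.1176,0],[-7.8,7.9,3.8,0.0315,-0.0141,0.1176,0],[-7.8,7.9,3.8,0.0315,-0.0141,0.1176,0],[-7.8,7.9,3.8,0.0315,-0.0141,0.1176,0],[-7.8,7.9,3.8,0.0315,-0.0141,0.1176,0],[-7.8,7.9,3.8,0.0315,-0.0141,0.1176,0],[-7.8,7.9,3.8,0.0315,-0.0141,0.1176,0],[-7.8,7.9,3.8,0.0315,-0.0141,0.1176,0],[-7.8,7.9,3.8,0.0315,-0.0141,0.1176,0],[0,0,0,0,0,0,0]]}}

```text
time: 9.45
tool_pos: [487.1, -49.8, 88.3]
tcp_rot: [-179.9, 30.2, -2.3]
ft_force: [-0.9, -1.1, -0.6]
finger_gap: 85.6
grip_force: 0.0
```

```bash
python3 - <<'E'
from h import *
from bench import sensors
print(sensors.sense()["joint_pos"])
x,y,yw=472.7,-48.5,-2
u=np.array([np.cos(np.radians(yw)),np.sin(np.radians(yw)),0])
t=np.array([x,y,0])+u*16
plan([(t+[0,0,6],ori(yw,30),6,0)])
E
```

```text
[ -9.2887117   27.32462724  82.1200299   -3.47245825 100.52565928
  83.35803263]
6 x [7.1, -0.1, 11.7, -0.0007, 0.0005, -0.0009] 0
end [488.8 -49.2   6.2]
```

>>> {"fn": "apply_moves", "kwargs": {"targets": [[7.1,-0.1,11.7,0,0,-0.001,0],[7.1,-0.1,11.7,0,0,-0.001,0],[7.1,-0.1,11.7,0,0,-0.001,0],[7.1,-0.1,11.7,0,0,-0.001,0],[7.1,-0.1,11.7,0,0,-0.001,0],[7.1,-0.1,11.7,0,0,-0.001,0],[0,0,0,0,0,0,0],[0,0,0,0,0,0,1],[0,0,0,0,0,0,1],[0,0,0,0,0,0,1],[0,0,0,0,0,0,1],[0,0,0,0,0,0,1]], "force": 32}}

```text
time: 10.95
tool_pos: [491.2, -48.7, 8.8]
tcp_rot: [-179.8, 29.9, -1.9]
ft_force: [1.6, -0.6, 6.8]
finger_gap: 55.5
grip_force: 34.8
```

```bash
cat >> h.py <<'E'
def barcen(k): return 98-14-28*k
def place_tcp(k,gap,gy,gz): return tray(barcen(k)-gap+8,7-gy,8+43+16+gz)
E
python3 - <<'E'
from h import *
from bench import sensors
s=sensors.sense(); print(s["joint_pos"],s["tool_pos"],s["grip_force"])
p,M=cur()
plan([(p+[0,0,110],M,5,1),(place_tcp(0,40,5,45),ori(np.degrees(TY),-60),20,1),(place_tcp(0,6,5,6),ori(np.degrees(TY),-60),6,1)])
E
```

```text
[-9.11507576 33.61267659 82.68735904 -3.38028131 93.40336641 83.55375837] [491.15382143 -48.69414613   8.76851857] 34.844348430633545
5 x [-11.0, -0.1, -19.1, -0.0, 0.0, -0.0] 1
20 x [8.7, -11.8, 3.7, 0.0102, 0.0746, -0.0386] 1
6 x [-2.9, 0.1, 8.2, -0.0, 0.0002, -0.0] 1
end [603.4 246.   72.9]
```

>>> {"fn": "apply_moves", "kwargs": {"targets": [[-11,0,-19.1,0,0,0,1],[-11,0,-19.1,0,0,0,1],[-11,0,-19.1,0,0,0,1],[-11,0,-19.1,0,0,0,1],[-11,0,-19.1,0,0,0,1],[0,0,0,0,0,0,1]]}}

```text
time: 11.7
tool_pos: [491.9, -49.1, 120.6]
tcp_rot: [-179.8, 29.7, -1.9]
ft_force: [0.0, -0.6, -1.6]
finger_gap: 55.3
grip_force: 34.7
```

>>> {"fn": "apply_moves", "kwargs": {"targets": [[8.7,-11.8,3.7,0.0102,0.0746,-0.0386,1],[8.7,-11.8,3.7,0.0102,0.0746,-0.0386,1],[8.7,-11.8,3.7,0.0102,0.0746,-0.0386,1],[8.7,-11.8,3.7,0.0102,0.0746,-0.0386,1],[8.7,-11.8,3.7,0.0102,0.0746,-0.0386,1],[8.7,-11.8,3.7,0.0102,0.0746,-0.0386,1],[8.7,-11.8,3.7,0.0102,0.0746,-0.0386,1],[8.7,-11.8,3.7,0.0102,0.0746,-0.0386,1],[8.7,-11.8,3.7,0.0102,0.0746,-0.0386,1],[8.7,-11.8,3.7,0.0102,0.0746,-0.0386,1],[8.7,-11.8,3.7,0.0102,0.0746,-0.0386,1],[8.7,-11.8,3.7,0.0102,0.0746,-0.0386,1],[8.7,-11.8,3.7,0.0102,0.0746,-0.0386,1],[8.7,-11.8,3.7,0.0102,0.0746,-0.0386,1],[8.7,-11.8,3.7,0.0102,0.0746,-0.0386,1],[8.7,-11.8,3.7,0.0102,0.0746,-0.0386,1],[8.7,-11.8,3.7,0.0102,0.0746,-0.0386,1],[8.7,-11.8,3.7,0.0102,0.0746,-0.0386,1],[8.7,-11.8,3.7,0.0102,0.0746,-0.0386,1],[8.7,-11.8,3.7,0.0102,0.0746,-0.0386,1]]}}

```text
time: 14.2
tool_pos: [575.2, 224.9, 110.6]
tcp_rot: [-179.9, -59.9, 39.3]
ft_force: [-0.1, 0.7, -1.5]
finger_gap: 55.6
grip_force: 34.7
```

```bash
cat >> h.py <<'E'
def place_tcp(k,gap,gy,gz,n=5.2,a=18.4): return tray(barcen(k)-gap+n,7-gy,8+43+a+gz)
E
python3 - <<'E'
from h import *
from bench import sensors,optics
s=sensors.sense(); print(s["joint_pos"],s["tool_pos"],s["tcp_rot"],s["grip_force"],s["finger_gap"],s["ft_force"])
im=optics.snapshot("side"); cv2.imwrite("pics/b.png",cv2.resize(im[160:290,130:330,::-1],None,fx=4,fy=4,interpolation=cv2.INTER_CUBIC))
plan([(place_tcp(0,8,5,8),ori(np.degrees(TY),-60),6,1)])
E
```

```text
[ -4.64166755 -11.32470937 138.94250682  88.35194335  37.00776007
 -23.73590235] [575.24675207 224.87712664 110.61292221] [-179.88893435  -59.92431004   39.27983801] 34.69584882259369 55.649279308135256 [-0.13484747  0.71993993 -1.54561552]
6 x [-2.1, 0.6, 7.1, -0.0004, -0.0001, 0.0003] 1
end [599.9 242.5  77.4]
```

View pics/b.png

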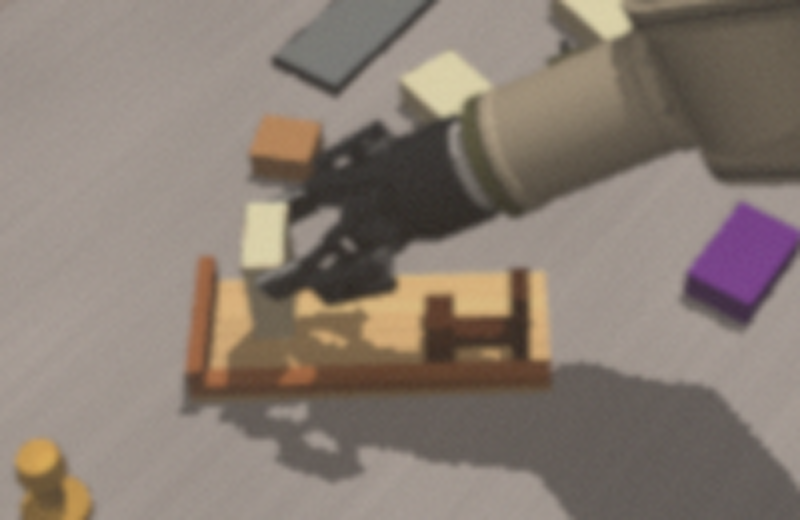

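The side view shows the bar held upright above the tray, about 40 mm short of the fence, with the sleeve clear. Joint 3 is near its limit (139 of 143°), so I'll fit the kinematics and choose placing angles that work for every slot.

```bash
cat > k.py <<'E'
from h import *
D=[([-74.851,7.471,85.268,0,87.261,-4.893],[205.646,-563.662,231.292],[180,0,20.04]),
([-9.2887,27.3246,82.12,-3.472,100.5257,83.358],[487.1,-49.8,88.3],[-179.9,30.2,-2.3]),
([-9.115,33.613,82.687,-3.38,93.403,83.554],[491.15,-48.69,8.77],[-179.8,29.9,-1.9]),
([-4.6417,-11.3247,138.9425,88.352,37.008,-23.736],[575.247,224.877,110.613],[-179.889,-59.924,39.28]),
([13.838,3.373,100.34,.005,76.319,-25.709],[516.47,179.99,130.72],[-179.97,-.02,129.546])]
A=[];b=[]
for q,p,e in D:
    j1,j2,j3=np.radians(q[:3]); z=R.from_euler("xyz",e,degrees=True).as_matrix()[:,2]; u=np.array([np.cos(j1),np.sin(j1),0])
    s=j2+j3
    A+=[[1,0,np.sin(j2),np.sin(s),np.cos(s),z@u],[0,1,np.cos(j2),np.cos(s),-np.sin(s),z[2]]]
    b+=[np.dot(p,u),p[2]]
    v=np.array([-u[1],u[0],0]); A.append([0,0,0,0,0,z@v]); b.append(np.dot(p,v))
X,res,rk,sv=np.linalg.lstsq(np.array(A),np.array(b),rcond=None)
a0,h0,L1,FA,FB,LT=X
def j3need(p,M):
    w=p-LT*M[:,2]; r=np.hypot(w[0],w[1])-a0; z=w[2]-h0; d=np.hypot(r,z); F=np.hypot(FA,FB)
    c=(d*d-L1**2-F**2)/(2*L1*F); off=np.arctan2(FB,FA)
    return np.degrees(np.arccos(np.clip(c,-1,1))-off),r+a0,w[2]
if __name__=="__main__":
    print(X,rk,res,np.abs(np.array(A)@X-b).max())
    for q,p,e in D: print(q[2],j3need(np.array(p),R.from_euler("xyz",e,degrees=True).as_matrix()))
    for k in range(5):
        print(k,[(t,[round(float(v),0) for v in j3need(place_tcp(k,8,5,8),ori(np.degrees(TY),-t))]) for t in(60,50,45,40,35,30)])
E
python3 k.py
```

```text
[-42.85328589 315.66381869 431.661694   591.22712617  64.08101126
 413.67944524] 6 [11906.38215985] 54.19744533997445
85.268 (np.float64(85.85433126769432), np.float64(600.0042729514516), np.float64(644.9714452384271))
82.12 (np.float64(81.0172761150076), np.float64(697.4811498283792), np.float64(445.83217605242413))
82.687 (np.float64(82.27231629681474), np.float64(699.5253506282547), np.float64(367.38518135895924))
138.9425 (np.float64(139.36020963420003), np.float64(298.6642628675974), np.float64(317.92736142924605))
100.34 (np.float64(99.5824795211831), np.float64(547.1880709168967), np.float64(544.3993633293549))
0 [(60, [136.0, 323.0, 284.0]), (50, [131.0, 357.0, 343.0]), (45, [128.0, 378.0, 370.0]), (40, [125.0, 401.0, 394.0]), (35, [121.0, 426.0, 416.0]), (30, [117.0, 454.0, 436.0])]
1 [(60, [139.0, 301.0, 284.0]), (50, [134.0, 334.0, 343.0]), (45, [131.0, 354.0, 370.0]), (40, [128.0, 377.0, 394.0]), (35, [124.0, 402.0, 416.0]), (30, [120.0, 429.0, 436.0])]
2 [(60, [142.0, 280.0, 284.0]), (50, [137.0, 312.0, 343.0]), (45, [135.0, 331.0, 370.0]), (40, [131.0, 353.0, 394.0]), (35, [127.0, 377.0, 416.0]), (30, [123.0, 404.0, 436.0])]
3 [(60, [144.0, 261.0, 284.0]), (50, [140.0, 290.0, 343.0]), (45, [137.0, 309.0, 370.0]), (40, [134.0, 330.0, 394.0]), (35, [130.0, 354.0, 416.0]), (30, [126.0, 379.0, 436.0])]
4 [(60, [147.0, 243.0, 284.0]), (50, [143.0, 270.0, 343.0]), (45, [140.0, 287.0, 370.0]), (40, [137.0, 308.0, 394.0]), (35, [133.0, 330.0, 416.0]), (30, [129.0, 356.0, 436.0])]
```

>>> {"fn": "apply_moves", "kwargs": {"targets": [[-2.1,0.6,7.1,0,0,0,1],[-2.1,0.6,7.1,0,0,0,1],[-2.1,0.6,7.1,0,0,0,1],[-2.1,0.6,7.1,0,0,0,1],[-2.1,0.6,7.1,0,0,0,1],[-2.1,0.6,7.1,0,0,0,1],[0,0,0,0,0,0,1]]}}

```text
time: 15.12
tool_pos: [601.9, 241.5, 78.7]
tcp_rot: [-179.8, -59.8, 39.1]
ft_force: [-0.1, 0.6, -1.3]
finger_gap: 55.1
grip_force: 34.7
```

```bash
cat >> h.py <<'E'
def rep():
    from bench import sensors
    s=sensors.sense(); d=s["tool_pos"]-np.r_[TR,0]; f=s["ft_force"]
    print("t",s["time"],"tray TCP",np.round([d@W,d@V,d[2]],1),"F tray",np.round([f@W,f@V,f[2]],1),"rot",np.round(s["tcp_rot"],2),"q",np.round(s["joint_pos"],1),"grip",round(s["grip_force"],1),round(s["finger_gap"],1))
E
python3 - <<'E'
from h import *
rep(); p,M=cur()
plan([(p+[0,0,-10],M,4,1)])
plan([(p+W*10,M,5,1)])
plan([(p+V*10,M,5,1)])
E
```

```text
t 15.125 tray TCP [82.  -0.3 78.7] F tray [ 0.3  0.6 -1.3] rot [-179.75  -59.84   39.15] q [ -1.6  -0.4 133.8  98.4  35.  -33.7] grip 34.7 55.1
4 x [-2.2, 0.0, 1.3, 0.0, -0.0, 0.0] 1
end [602.  241.5  68.5]
5 x [1.0, 0.0, 1.7, 0.0, -0.0, 0.0] 1
end [609.6 247.7  78.8]
5 x [-0.0, -2.0, 0.0, 0.0, -0.0, 0.0] 1
end [595.6 249.2  78.7]
```

>>> {"fn": "apply_moves", "kwargs": {"targets": [[-2.2,0,1.3,0,0,0,1],[-2.2,0,1.3,0,0,0,1],[-2.2,0,1.3,0,0,0,1],[-1,0,0.6,0,0,0,1],[0,0,0,0,0,0,1]]}}

```text
time: 15.75
tool_pos: [602.2, 241.3, 70.7]
tcp_rot: [-179.8, -59.9, 39.2]
ft_force: [0.7, 0.0, -0.8]
finger_gap: 55.1
grip_force: 34.7
```

```bash
python3 -c "
from h import *
rep()"
```

```text
t 15.75 tray TCP [82.1 -0.6 70.7] F tray [ 0.6 -0.4 -0.8] rot [-179.84  -59.9    39.22] q [ -1.6   1.2 133.6 100.3  35.3 -36.1] grip 34.7 55.1
```

>>> {"fn": "apply_moves", "kwargs": {"targets": [[-0.9,0,0.5,0,0,0,1],[0,-2,0,0,0,0,1],[0,-2,0,0,0,0,1],[0,-2,0,0,0,0,1],[0,0,0,0,0,0,1]]}}

```text
time: 16.38
tool_pos: [599.0, 246.0, 70.6]
tcp_rot: [-179.9, -60.0, 39.3]
ft_force: [1.9, -1.5, 5.7]
finger_gap: 55.4
grip_force: 35.1
```

```bash
python3 -c "
from h import *
rep()"
```

```text
t 16.375 tray TCP [82.6  5.  70.6] F tray [ 0.5 -2.4  5.7] rot [-179.93  -59.98   39.27] q [ -0.9   0.8 134.  101.3  34.8 -36.5] grip 35.1 55.4
```

>>> {"fn": "apply_moves", "kwargs": {"targets": [[0.8,0,1.4,0,0,0,1],[0.8,0,1.4,0,0,0,1],[0.8,0,1.4,0,0,0,1],[0,-1,0,0,0,0,1],[0,0,0,0,0,0,1]]}}

```text
time: 17.0
tool_pos: [602.2, 249.7, 70.6]
tcp_rot: [-179.9, -60.0, 39.3]
ft_force: [2.0, -3.1, 5.4]
finger_gap: 55.5
grip_force: 35.1
```

```bash
python3 -c "
from h import *
rep()"
```

```text
t 17.0 tray TCP [87.5  5.9 70.6] F tray [-0.4 -3.7  5.4] rot [-179.93  -59.98   39.27] q [ -0.3   1.4 133.5 101.8  34.3 -36.7] grip 35.1 55.5
```

>>> {"fn": "apply_moves", "kwargs": {"targets": [[0,-1.5,0,0,0,0,1],[0.5,0,0.9,0,0,0,1],[0.5,0,0.9,0,0,0,1],[0,0,0,0,0,0,1]]}}

```text
time: 17.5
tool_pos: [603.2, 251.1, 70.5]
tcp_rot: [180.0, -59.9, 39.2]
ft_force: [-7.5, -13.4, 13.8]
finger_gap: 55.4
grip_force: 36.5
```

```bash
python3 -c "
from h import *
rep()"
```

```text
t 17.5 tray TCP [89.1  6.3 70.5] F tray [-14.3  -5.6  13.8] rot [179.99 -59.95  39.22] q [  0.    1.5 133.4 102.2  34.  -36.8] grip 36.5 55.4
```

>>> {"fn": "apply_moves", "kwargs": {"targets": [[0,-1,0,0,0,0,1],[0.5,0,0.9,0,0,0,1],[0,0,0,0,0,0,1]]}}

```text
time: 17.88
tool_pos: [603.9, 251.7, 70.6]
tcp_rot: [179.9, -59.9, 39.2]
ft_force: [-6.6, -17.3, 13.5]
finger_gap: 55.5
grip_force: 37.1
```

```bash
python3 -c "
from h import *
rep()"
```

```text
t 17.875 tray TCP [90.   6.4 70.6] F tray [-16.1  -9.2  13.5] rot [179.92 -59.94  39.19] q [  0.2   1.5 133.3 102.4  33.8 -36.9] grip 37.1 55.5
```

>>> {"fn": "apply_moves", "kwargs": {"targets": [[-0.2,0.6,-0.7,0,0,0,1],[0.2,0,-0.1,0,0,0,1],[0,0,0,0,0,0,0.85],[0,0,0,0,0,0,0.6],[0,0,0,0,0,0,0.3],[0,0,0,0,0,0,0.1],[0,0,0,0,0,0,0],[0,0,0,0,0,0,0],[0,0,-10,0,0,0,0],[0,0,-20,0,0,0,0],[0,0,-20,0,0,0,0],[0,0,-20,0,0,0,0],[-10,0,-20,0,0,0,0],[-20,0,-20,0,0,0,0],[0,0,0,0,0,0,0]]}}

```text
time: 19.75
tool_pos: [543.8, 180.3, 96.0]
tcp_rot: [-178.8, -59.4, 39.1]
ft_force: [-0.2, 0.0, -0.0]
finger_gap: 85.4
grip_force: 0.0
```

```bash
python3 - <<'E'
from h import *
from bench import optics
rep(); look("c")
a=cv2.imread("pics/cs.png")[175:275,140:270]; b=cv2.imread("pics/ct.png")[125:265,140:300]
cv2.imwrite("pics/c.png",np.hstack([cv2.resize(a,(400,308)),cv2.resize(b,(352,308))]))
E
```

```text
t 19.75 tray TCP [ -1.7 -10.8  96. ] F tray [-0.1  0.2 -0. ] rot [-178.83  -59.43   39.11] q [-14.1 -14.4 143.1  83.1  44.9 -25.2] grip 0.0 85.4
[276. 161.] 585 pose [619.8 -42.6] -13.3 cost 52.3125
[335. 173.] 592 pose [ 584.1 -205.2] -16.8 cost 49.5625
[399. 198.] 597 pose [ 515.3 -379.4] -25.4 cost 49.3125
```

View pics/c.png

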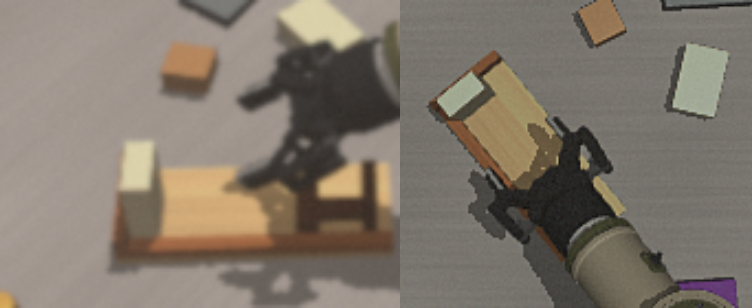

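Side view: bar 1 stands upright against the end fence and flush with the side fence, and the other bars are unmoved. Next is the bar at (620,-43). I'll pick it at a 40° tilt and place it at 50° to stay away from the joint 3 limit.

```bash
cat > pick.py <<'E'
import sys
from h import *
from k import j3need
x,y,yw,tilt,zt,mode=map(float,sys.argv[1:7])
u=np.array([np.cos(np.radians(yw)),np.sin(np.radians(yw)),0]); t=np.array([x,y,0])+u*15
p,M=cur(); rep()
if mode==0:
    plan([(p+[0,0,70],M,5,0),(t+[0,0,110],ori(yw,tilt),20,0)])
    print(j3need(t+[0,0,110],ori(yw,tilt)))
else: plan([(t+[0,0,zt],ori(yw,tilt),7,0)])
E
python3 pick.py 620 -42.8 -13.5 40 13 0
```

```text
t 19.85 tray TCP [-1.  -9.8 96. ] F tray [ 0.3  0.8 -0. ] rot [-178.78  -59.45   39.12] q [-13.9 -14.4 143.1  83.2  44.9 -25.2] grip 0.0 85.3
5 x [12.1, -0.2, -7.1, -0.0, -0.0, -0.0] 0
20 x [1.5, 13.2, 1.3, -0.0095, -0.0794, 0.0519] 0
end [634.3 -47.5 110.6]
(np.float64(39.167712879716554), np.float64(899.6978345404576), np.float64(426.8968402574387))
```

>>> {"fn": "apply_moves", "kwargs": {"targets": [[12,0,-7,0,0,0,0],[12,0,-7,0,0,0,0],[12,0,-7,0,0,0,0],[12,0,-7,0,0,0,0],[12,0,-7,0,0,0,0],[0,0,0,0,0,0,0]]}}

```text
time: 20.6
tool_pos: [546.5, 181.8, 166.9]
tcp_rot: [-179.0, -59.5, 39.5]
ft_force: [-0.4, 0.1, 0.6]
finger_gap: 85.3
grip_force: 0.0
```

>>> {"fn": "apply_moves", "kwargs": {"targets": [[1.5,13.2,1.3,-0.0095,-0.0794,0.0519,0],[1.5,13.2,1.3,-0.0095,-0.0794,0.0519,0],[1.5,13.2,1.3,-0.0095,-0.0794,0.0519,0],[1.5,13.2,1.3,-0.0095,-0.0794,0.0519,0],[1.5,13.2,1.3,-0.0095,-0.0794,0.0519,0],[1.5,13.2,1.3,-0.0095,-0.0794,0.0519,0],[1.5,13.2,1.3,-0.0095,-0.0794,0.0519,0],[1.5,13.2,1.3,-0.0095,-0.0794,0.0519,0],[1.5,13.2,1.3,-0.0095,-0.0794,0.0519,0],[1.5,13.2,1.3,-0.0095,-0.0794,0.0519,0],[1.5,13.2,1.3,-0.0095,-0.0794,0.0519,0],[1.5,13.2,1.3,-0.0095,-0.0794,0.0519,0],[1.5,13.2,1.3,-0.0095,-0.0794,0.0519,0],[1.5,13.2,1.3,-0.0095,-0.0794,0.0519,0],[1.5,13.2,1.3,-0.0095,-0.0794,0.0519,0],[1.5,13.2,1.3,-0.0095,-0.0794,0.0519,0],[1.5,13.2,1.3,-0.0095,-0.0794,0.0519,0],[1.5,13.2,1.3,-0.0095,-0.0794,0.0519,0],[1.5,13.2,1.3,-0.0095,-0.0794,0.0519,0],[1.5,13.2,1.3,-0.0095,-0.0794,0.0519,0]]}}

```text
time: 23.1
tool_pos: [636.6, -47.1, 108.1]
tcp_rot: [180.0, 40.2, -13.3]
ft_force: [-0.6, -0.1, -0.1]
finger_gap: 85.6
grip_force: 0.0
```

```bash
python3 pick.py 620 -42.8 -13.5 40 13 1
```

```text
t 23.1 tray TCP [ -74.1 -245.5  108.1] F tray [-0.5  0.3 -0.1] rot [180.    40.22 -13.33] q [-10.   61.4  33.5   2.6 125.3  94. ] grip 0.0 85.6
7 x [8.5, -0.0, 10.6, 0.0003, 0.0005, 0.0003] 0
end [634.3 -46.6  13.1]
```

>>> {"fn": "apply_moves", "kwargs": {"targets": [[8.5,0,10.6,0,0,0,0],[8.5,0,10.6,0,0,0,0],[8.5,0,10.6,0,0,0,0],[8.5,0,10.6,0,0,0,0],[8.5,0,10.6,0,0,0,0],[8.5,0,10.6,0,0,0,0],[8.5,0,10.6,0,0,0,0],[0,0,0,0,0,0,0],[0,0,0,0,0,0,1],[0,0,0,0,0,0,1],[0,0,0,0,0,0,1],[0,0,0,0,0,0,1],[0,0,0,0,0,0,1]], "force": 32}}

```text
time: 24.72
tool_pos: [635.7, -47.6, 15.7]
tcp_rot: [180.0, 39.9, -13.4]
ft_force: [3.3, -1.1, 5.2]
finger_gap: 55.1
grip_force: 35.3
```

```bash
cat > carry.py <<'E'
import sys
from h import *
x,y,yw,k,tp,mode=map(float,sys.argv[1:7])
u=np.array([np.cos(np.radians(yw)),np.sin(np.radians(yw)),0])
p,M=cur(); rep(); Q=ori(np.degrees(TY),-tp)
if mode==0:
    a=(p-np.array([x,y,0]))@u; n=14-p[2]; print("a",a,"n",n)
    plan([(p+[0,0,130],M,5,1),(place_tcp(k,20,8,55,n,a),Q,20,1)])
elif mode==1:
    a,n=map(float,sys.argv[7:9])
    plan([(place_tcp(k,8,6,8,n,a),Q,6,1)])
    print("contact tray TCP x",barcen(k)+n,"y 6.4 z",51+a)
    s,c=np.sin(np.radians(tp)),np.cos(np.radians(tp)); print("per mm: down",-s,c," +w",c,s)
E
python3 carry.py 620 -42.8 -13.5 1 50 0
```

```text
t 24.725 tray TCP [ -75.1 -245.2   15.7] F tray [ 1.9 -3.   5.2] rot [179.99  39.87 -13.37] q [-10.1  66.2  35.3   2.4 118.3  93.6] grip 35.3 55.1
a 16.37344602323796 n -1.7353522780277757
5 x [-16.7, 0.0, -20.0, 0.0, -0.0, -0.0] 1
20 x [-1.1, -13.2, 3.2, 0.0045, 0.0723, -0.0506] 1
end [565.4 210.2 121.6]
```

```bash
cat >> h.py <<'E'
def swept(start,row,N,a,n,k):
    "print bar-corner max tray x & min z when near tray while carrying"
    T=start.copy(); S=H(np.array(row[:3]),R.from_rotvec(row[3:6]).as_matrix())
    # bar axes in tool frame: at place tool z=sw-ck ; use pick tilt
    return T,S
E
python3 - <<'E'
from h import *
p,M=cur(); T=H(p,M)@H([-16.7*5,0,-100],np.eye(3)); S=H([-1.1,-13.2,3.2],R.from_rotvec([.0045,.0723,-.0506]).as_matrix())
# bar pose now
yw=np.radians(-13.4); B=H([620,-42.8,14],R.from_euler("z",yw).as_matrix()); rel=np.linalg.inv(H(p,M))@B
C=box(-43,43,-28,28,-14,14)
for i in range(21):
    q=(T@rel); w=C@q[:3,:3].T+q[:3,3]; d=w-[*TR,0]; 
    if i%2==0: print(i,"x",np.round([(d@W).min(),(d@W).max()]),"y",np.round([(d@V).min(),(d@V).max()]),"z",np.round(w[:,2].min()),np.round(T[:3,3]))
    T=T@S
E
```

```text
0 x [-133.  -36.] y [-283. -180.] z 130.0 [636. -48. 146.]
2 x [-118.  -17.] y [-263. -160.] z 117.0 [636. -20. 143.]
4 x [-104.    0.] y [-242. -140.] z 105.0 [634.   7. 140.]
6 x [-88.  15.] y [-219. -119.] z 95.0 [631.  34. 139.]
8 x [-72.  27.] y [-195.  -98.] z 86.0 [627.  60. 137.]
10 x [-56.  37.] y [-170.  -78.] z 79.0 [620.  87. 136.]
12 x [-40.  44.] y [-143.  -57.] z 73.0 [612. 113. 135.]
14 x [-24.  49.] y [-115.  -36.] z 69.0 [602. 138. 133.]
16 x [-8. 51.] y [-87. -15.] z 66.0 [591. 163. 130.]
18 x [ 7. 51.] y [-58.   6.] z 64.0 [579. 187. 126.]
20 x [21. 50.] y [-28.  28.] z 62.0 [565. 210. 122.]
```

>>> {"fn": "apply_moves", "kwargs": {"targets": [[-16.7,0,-20,0,0,0,1],[-16.7,0,-20,0,0,0,1],[-16.7,0,-20,0,0,0,1],[-16.7,0,-20,0,0,0,1],[-16.7,0,-20,0,0,0,1],[0,0,0,0,0,0,1]]}}

```text
time: 25.48
tool_pos: [636.8, -47.7, 148.7]
tcp_rot: [-180.0, 39.6, -13.4]
ft_force: [0.2, -0.2, -0.7]
finger_gap: 55.3
grip_force: 34.6
```

>>> {"fn": "apply_moves", "kwargs": {"targets": [[-1.1,-13.2,3.2,0.0045,0.0723,-0.0506,1],[-1.1,-13.2,3.2,0.0045,0.0723,-0.0506,1],[-1.1,-13.2,3.2,0.0045,0.0723,-0.0506,1],[-1.1,-13.2,3.2,0.0045,0.0723,-0.0506,1],[-1.1,-13.2,3.2,0.0045,0.0723,-0.0506,1],[-1.1,-13.2,3.2,0.0045,0.0723,-0.0506,1],[-1.1,-13.2,3.2,0.0045,0.0723,-0.0506,1],[-1.1,-13.2,3.2,0.0045,0.0723,-0.0506,1],[-1.1,-13.2,3.2,0.0045,0.0723,-0.0506,1],[-1.1,-13.2,3.2,0.0045,0.0723,-0.0506,1],[-1.1,-13.2,3.2,0.0045,0.0723,-0.0506,1],[-1.1,-13.2,3.2,0.0045,0.0723,-0.0506,1],[-1.1,-13.2,3.2,0.0045,0.0723,-0.0506,1],[-1.1,-13.2,3.2,0.0045,0.0723,-0.0506,1],[-1.1,-13.2,3.2,0.0045,0.0723,-0.0506,1],[-1.1,-13.2,3.2,0.0045,0.0723,-0.0506,1],[-1.1,-13.2,3.2,0.0045,0.0723,-0.0506,1],[-1.1,-13.2,3.2,0.0045,0.0723,-0.0506,1],[-1.1,-13.2,3.2,0.0045,0.0723,-0.0506,1],[-1.1,-13.2,3.2,0.0045,0.0723,-0.0506,1]]}}

```text
time: 27.98
tool_pos: [563.8, 210.6, 119.4]
tcp_rot: [-179.9, -49.9, 39.4]
ft_force: [0.5, 0.1, -1.1]
finger_gap: 55.1
grip_force: 34.6
```

```bash
python3 carry.py 620 -42.8 -13.5 1 50 1 16.4 -1.7
```

```text
t 27.975 tray TCP [ 32.9  -0.  119.4] F tray [ 0.4 -0.2 -1.1] rot [-179.9   -49.94   39.39] q [ -3.  -17.8 135.9  59.8  36.8   5.6] grip 34.6 55.1
6 x [-4.2, -0.2, 6.4, -0.0004, 0.0002, 0.0001] 1
end [573.2 219.9  75.4]
contact tray TCP x 54.3 y 6.4 z 67.4
per mm: down -0.766044443118978 0.6427876096865394  +w 0.6427876096865394 0.766044443118978
```

>>> {"fn": "apply_moves", "kwargs": {"targets": [[-4.2,-0.2,6.4,0,0,0,1],[-4.2,-0.2,6.4,0,0,0,1],[-4.2,-0.2,6.4,0,0,0,1],[-4.2,-0.2,6.4,0,0,0,1],[-4.2,-0.2,6.4,0,0,0,1],[-4.2,-0.2,6.4,0,0,0,1],[-1.5,0,1.3,0,0,0,1],[-1.5,0,1.3,0,0,0,1],[-1.5,0,1.3,0,0,0,1],[0,0,0,0,0,0,1]]}}

```text
time: 29.22
tool_pos: [574.3, 219.7, 70.8]
tcp_rot: [-179.9, -49.9, 39.3]
ft_force: [-0.0, 0.7, -1.4]
finger_gap: 54.6
grip_force: 34.6
```

```bash
python3 -c "
from h import *
rep()"
```

```text
t 29.225 tray TCP [46.9  0.3 70.8] F tray [ 0.4  0.6 -1.4] rot [-179.85  -49.91   39.3 ] q [ -1.4  -8.  134.4  70.7  32.1  -6.6] grip 34.6 54.6
```

>>> {"fn": "apply_moves", "kwargs": {"targets": [[-1.1,0,1,0,0,0,1],[-1.1,0,1,0,0,0,1],[-0.6,0,0.5,0,0,0,1],[0,-2,0,0,0,0,1],[0,-2,0,0,0,0,1],[0.6,-1.5,0.8,0,0,0,1],[0.9,0,1.1,0,0,0,1],[0.9,0,1.1,0,0,0,1],[0,0,0,0,0,0,1]]}}

```text
time: 30.35
tool_pos: [574.7, 226.5, 68.0]
tcp_rot: [-179.9, -50.0, 39.3]
ft_force: [0.6, -1.2, 5.4]
finger_gap: 55.5
grip_force: 35.1
```

```bash
python3 -c "
from h import *
rep()"
```

```text
t 30.35 tray TCP [51.5  5.4 68. ] F tray [-0.3 -1.3  5.4] rot [-179.92  -49.99   39.33] q [ -0.3  -7.3 134.2  71.9  31.   -7.2] grip 35.1 55.5
```

>>> {"fn": "apply_moves", "kwargs": {"targets": [[0,-1.2,0,0,0,0,1],[0.9,0,1.1,0,0,0,1],[0.9,0,1.1,0,0,0,1],[0.3,-0.8,0.4,0,0,0,1],[0,0,0,0,0,0,1]]}}

```text
time: 30.98
tool_pos: [576.3, 228.7, 67.9]
tcp_rot: [179.9, -50.0, 39.3]
ft_force: [-16.1, -16.7, 19.2]
finger_gap: 55.3
grip_force: 38.3
```

```bash
python3 -c "
from h import *
rep()"
```

```text
t 30.975 tray TCP [54.2  6.1 67.9] F tray [-23.1  -2.7  19.2] rot [179.93 -49.97  39.32] q [ 1.00e-01 -7.00e+00  1.34e+02  7.20e+01  3.05e+01 -7.00e+00] grip 38.3 55.3
```

>>> {"fn": "apply_moves", "kwargs": {"targets": [[-0.8,0,-1,0,0,0,1],[0,-0.8,0,0,0,0,1],[0,-0.6,0,0,0,0,1],[0,0,0,0,0,0,1]]}}

```text
time: 31.48
tool_pos: [575.4, 228.3, 67.9]
tcp_rot: [179.8, -49.9, 39.3]
ft_force: [6.8, -8.4, 0.6]
finger_gap: 55.2
grip_force: 35.5
```

```bash
python3 -c "
from h import *
rep()"
```

```text
t 31.475 tray TCP [53.2  6.4 67.9] F tray [ -0.  -10.8   0.6] rot [179.78 -49.95  39.34] q [  0.2  -7.3 134.2  72.   30.3  -6.9] grip 35.5 55.2
```

>>> {"fn": "apply_moves", "kwargs": {"targets": [[0.8,0.4,1,0,0,0,1],[-0.2,0.2,-0.3,0,0,0,1],[0,0,0,0,0,0,0.85],[0,0,0,0,0,0,0.6],[0,0,0,0,0,0,0.3],[0,0,0,0,0,0,0.1],[0,0,0,0,0,0,0],[0,0,0,0,0,0,0],[0,0,-10,0,0,0,0],[5,0,-16,0,0,0,0],[10,0,-16,0,0,0,0],[16,0,-16,0,0,0,0],[20,0,-16,0,0,0,0],[20,0,-16,0,0,0,0],[0,0,0,0,0,0,0]]}}

```text
time: 33.35
tool_pos: [558.0, 215.8, 182.3]
tcp_rot: [179.9, -50.1, 39.5]
ft_force: [0.1, -0.2, 0.1]
finger_gap: 85.3
grip_force: 0.0
```

```bash
python3 - <<'E'
from h import *
rep(); look("d")
a=cv2.imread("pics/ds.png")[175:275,140:270]; b=cv2.imread("pics/dt.png")[125:265,140:300]
cv2.imwrite("pics/d.png",np.hstack([cv2.resize(a,(400,308)),cv2.resize(b,(352,308))]))
E
python3 pick.py 584.1 -205.3 -17 45 15 0
```

```text
t 33.35 tray TCP [ 31.8   7.7 182.3] F tray [-0.1 -0.2  0.1] rot [179.86 -50.12  39.53] q [ -2.2 -26.8 135.   49.8  41.8  18.9] grip 0.0 85.3
[335. 173.] 592 pose [ 584.2 -205.2] -16.7 cost 49.125
[399. 198.] 599 pose [ 515.3 -379.6] -24.4 cost 48.5
t 33.45 tray TCP [ 30.6   8.7 178.7] F tray [ 0.7 -0.2 -0.5] rot [-179.86  -49.9    39.34] q [ -2.2 -26.7 135.2  49.8  41.7  18.8] grip 0.0 86.0
5 x [10.7, -0.0, -9.0, 0.0, 0.0, -0.0] 0
20 x [-3.4, 23.6, 3.8, -0.0024, -0.0753, 0.0548] 0
end [ 598.2 -209.6  109.5]
(np.float64(31.34574179271768), np.float64(926.4695728472674), np.float64(402.51554096558095))
```

View pics/d.png

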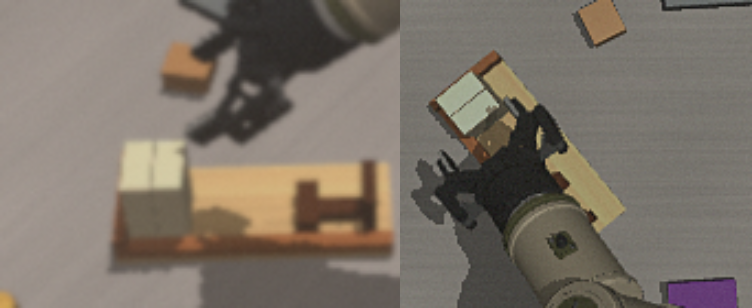

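Both views show two bars closed up against the fence and square to each other. The third bar has not moved.

>>> {"fn": "apply_moves", "kwargs": {"targets": [[10.7,0,-9,0,0,0,0],[10.7,0,-9,0,0,0,0],[10.7,0,-9,0,0,0,0],[10.7,0,-9,0,0,0,0],[10.7,0,-9,0,0,0,0],[0,0,0,0,0,0,0]]}}

```text
time: 34.2
tool_pos: [557.6, 215.6, 251.5]
tcp_rot: [180.0, -50.0, 39.4]
ft_force: [0.2, -0.5, -0.1]
finger_gap: 85.3
grip_force: 0.0
```

>>> {"fn": "apply_moves", "kwargs": {"targets": [[-3.4,23.6,3.8,-0.0024,-0.0753,0.0548,0],[-3.4,23.6,3.8,-0.0024,-0.0753,0.0548,0],[-3.4,23.6,3.8,-0.0024,-0.0753,0.0548,0],[-3.4,23.6,3.8,-0.0024,-0.0753,0.0548,0],[-3.4,23.6,3.8,-0.0024,-0.0753,0.0548,0],[-3.4,23.6,3.8,-0.0024,-0.0753,0.0548,0],[-3.4,23.6,3.8,-0.0024,-0.0753,0.0548,0],[-3.4,23.6,3.8,-0.0024,-0.0753,0.0548,0],[-3.4,23.6,3.8,-0.0024,-0.0753,0.0548,0],[-3.4,23.6,3.8,-0.0024,-0.0753,0.0548,0],[-3.4,23.6,3.8,-0.0024,-0.0753,0.0548,0],[-3.4,23.6,3.8,-0.0024,-0.0753,0.0548,0],[-3.4,23.6,3.8,-0.0024,-0.0753,0.0548,0],[-3.4,23.6,3.8,-0.0024,-0.0753,0.0548,0],[-3.4,23.6,3.8,-0.0024,-0.0753,0.0548,0],[-3.4,23.6,3.8,-0.0024,-0.0753,0.0548,0],[-3.4,23.6,3.8,-0.0024,-0.0753,0.0548,0],[-3.4,23.6,3.8,-0.0024,-0.0753,0.0548,0],[-3.4,23.6,3.8,-0.0024,-0.0753,0.0548,0],[-3.4,23.6,3.8,-0.0024,-0.0753,0.0548,0]]}}

```text
time: 36.7
tool_pos: [597.6, -210.1, 108.8]
tcp_rot: [-180.0, 45.2, -17.0]
ft_force: [1.2, -1.1, 0.1]
finger_gap: 85.4
grip_force: 0.0
```

```bash
python3 pick.py 584.1 -205.3 -17 45 15 1; python3 -c "
from h import *
look('e')"
```

```text
t 36.7 tray TCP [-207.6 -346.8  108.8] F tray [ 0.3 -1.6  0.1] rot [-179.98   45.18  -17.02] q [-22.   67.7  25.5  -4.7 131.8  83.4] grip 0.0 85.4
7 x [9.6, -0.1, 9.4, -0.0001, 0.0005, -0.0] 0
end [ 598.6 -209.7   14.7]
[399. 198.] 596 pose [ 514.9 -379.1] -25.0 cost 50.4375
```

>>> {"fn": "apply_moves", "kwargs": {"targets": [[9.6,0,9.4,0,0,0,0],[9.6,0,9.4,0,0,0,0],[9.6,0,9.4,0,0,0,0],[9.6,0,9.4,0,0,0,0],[9.6,0,9.4,0,0,0,0],[9.6,0,9.4,0,0,0,0],[9.6,0,9.4,0,0,0,0],[0,0,0,0,0,0,0],[0,0,0,0,0,0,1],[0,0,0,0,0,0,1],[0,0,0,0,0,0,1],[0,0,0,0,0,0,1],[0,0,0,0,0,0,1]], "force": 32}}

```text
time: 38.42
tool_pos: [599.8, -210.2, 17.0]
tcp_rot: [-179.9, 44.9, -17.0]
ft_force: [3.1, -1.3, 5.4]
finger_gap: 55.6
grip_force: 35.3
```

```bash
cat >> carry.py <<'E'
if mode==0:
    st=H(p+np.array([0,0,130]),M); B=H([x,y,14],R.from_euler("z",yw,degrees=True).as_matrix()); rel=np.linalg.inv(H(p,M))@B
    S=np.real(expm(logm(np.linalg.inv(st)@H(place_tcp(k,20,8,55,n,a),Q))/20)); T=st@S@S@S@S@S@S@S@S
    for i in range(4):
        q=T@rel; w=box(-43,43,-28,28,-14,14)@q[:3,:3].T+q[:3,3]; d=w-[*TR,0]
        print("xmax",(d@W).max().round(),"y",(d@V).min().round(),(d@V).max().round(),"z",w[:,2].min().round()); T=T@S@S@S@S
E
python3 carry.py 584.1 -205.3 -17 2 45 0
```

```text
t 38.425 tray TCP [-206.  -348.3   17. ] F tray [ 1.6 -2.9  5.4] rot [-179.94   44.88  -16.95] q [-21.9  73.7  25.2  -4.3 125.8  84. ] grip 35.3 55.6
a 16.479920317885615 n -2.9527192995994973
5 x [-18.3, -0.0, -18.4, -0.0, 0.0, -0.0] 1
20 x [0.9, -20.3, 4.4, 0.0, 0.0715, -0.0542] 1
end [543.4 191.8 122.9]
xmax -51.0 y -269.0 -170.0 z 78.0
xmax -12.0 y -196.0 -108.0 z 67.0
xmax 12.0 y -115.0 -42.0 z 63.0
xmax 22.0 y -29.0 27.0 z 63.0
```

>>> {"fn": "apply_moves", "kwargs": {"targets": [[-18.3,0,-18.4,0,0,0,1],[-18.3,0,-18.4,0,0,0,1],[-18.3,0,-18.4,0,0,0,1],[-18.3,0,-18.4,0,0,0,1],[-18.3,0,-18.4,0,0,0,1],[0,0,0,0,0,0,1]]}}

```text
time: 39.17
tool_pos: [600.8, -210.7, 149.4]
tcp_rot: [-180.0, 44.6, -17.0]
ft_force: [-0.5, 0.3, -1.5]
finger_gap: 55.0
grip_force: 34.5
```

>>> {"fn": "apply_moves", "kwargs": {"targets": [[0.9,-20.3,4.4,0,0.0715,-0.0542,1],[0.9,-20.3,4.4,0,0.0715,-0.0542,1],[0.9,-20.3,4.4,0,0.0715,-0.0542,1],[0.9,-20.3,4.4,0,0.0715,-0.0542,1],[0.9,-20.3,4.4,0,0.0715,-0.0542,1],[0.9,-20.3,4.4,0,0.0715,-0.0542,1],[0.9,-20.3,4.4,0,0.0715,-0.0542,1],[0.9,-20.3,4.4,0,0.0715,-0.0542,1],[0.9,-20.3,4.4,0,0.0715,-0.0542,1],[0.9,-20.3,4.4,0,0.0715,-0.0542,1],[0.9,-20.3,4.4,0,0.0715,-0.0542,1],[0.9,-20.3,4.4,0,0.0715,-0.0542,1],[0.9,-20.3,4.4,0,0.0715,-0.0542,1],[0.9,-20.3,4.4,0,0.0715,-0.0542,1],[0.9,-20.3,4.4,0,0.0715,-0.0542,1],[0.9,-20.3,4.4,0,0.0715,-0.0542,1],[0.9,-20.3,4.4,0,0.0715,-0.0542,1],[0.9,-20.3,4.4,0,0.0715,-0.0542,1],[0.9,-20.3,4.4,0,0.0715,-0.0542,1],[0.9,-20.3,4.4,0,0.0715,-0.0542,1]]}}

```text
time: 41.68
tool_pos: [541.6, 192.5, 120.8]
tcp_rot: [-180.0, -45.0, 39.4]
ft_force: [-0.1, -0.1, -1.7]
finger_gap: 55.1
grip_force: 34.5
```

```bash
python3 carry.py 584.1 -205.3 -17 2 45 1 16.5 -2.95
```

```text
t 41.675 tray TCP [  4.3   0.  120.8] F tray [-0.1  0.  -1.7] rot [-179.96  -45.02   39.4 ] q [ -3.8 -22.5 136.4  47.9  40.8  16.4] grip 34.5 55.1
6 x [-3.8, -0.2, 6.8, -0.0002, -0.0001, 0.0001] 1
end [550.7 201.5  75.8]
contact tray TCP x 25.05 y 6.4 z 67.5
per mm: down -0.7071067811865475 0.7071067811865476  +w 0.7071067811865476 0.7071067811865475
```

>>> {"fn": "apply_moves", "kwargs": {"targets": [[-3.8,-0.2,6.8,0,0,0,1],[-3.8,-0.2,6.8,0,0,0,1],[-3.8,-0.2,6.8,0,0,0,1],[-3.8,-0.2,6.8,0,0,0,1],[-3.8,-0.2,6.8,0,0,0,1],[-3.8,-0.2,6.8,0,0,0,1],[-1.4,0,1.4,0,0,0,1],[-1.4,0,1.4,0,0,0,1],[-1.4,0,1.4,0,0,0,1],[-0.7,0,0.7,0,0,0,1],[0,0,0,0,0,0,1]]}}

```text
time: 43.05
tool_pos: [552.1, 200.9, 70.4]
tcp_rot: [-180.0, -45.0, 39.3]
ft_force: [0.2, -0.7, -1.3]
finger_gap: 55.2
grip_force: 34.5
```

```bash
python3 -c "
from h import *
rep()"
```

```text
t 43.05 tray TCP [17.8 -0.1 70.4] F tray [-0.3 -0.7 -1.3] rot [-179.95  -45.     39.32] q [ -2.3 -12.9 135.4  56.4  34.3   6.7] grip 34.5 55.2
```

>>> {"fn": "apply_moves", "kwargs": {"targets": [[-1.2,0,1.2,0,0,0,1],[-1.1,0,1.1,0,0,0,1],[0,-2,0,0,0,0,1],[0,-2,0,0,0,0,1],[0.7,-1.6,0.7,0,0,0,1],[1,0,1,0,0,0,1],[1,0,1,0,0,0,1],[0,0,0,0,0,0,1]]}}

```text
time: 44.05
tool_pos: [552.3, 207.7, 68.1]
tcp_rot: [180.0, -45.1, 39.3]
ft_force: [1.4, -2.1, 5.5]
finger_gap: 55.1
grip_force: 34.9
```

```bash
python3 -c "
from h import *
rep()"
```

```text
t 44.05 tray TCP [22.3  5.1 68.1] F tray [-0.2 -2.5  5.5] rot [179.98 -45.08  39.35] q [ -1.2 -12.4 135.4  56.9  33.3   6.8] grip 34.9 55.1
```

>>> {"fn": "apply_moves", "kwargs": {"targets": [[0,-1.2,0,0,0,0,1],[0,-1,0,0,0,0,1],[0.9,0,0.9,0,0,0,1],[0.9,0,0.9,0,0,0,1],[0,0,0,0,0,0,1]]}}

```text
time: 44.68
tool_pos: [553.2, 210.2, 68.1]
tcp_rot: [179.9, -45.1, 39.4]
ft_force: [-3.0, -8.2, 9.5]
finger_gap: 55.6
grip_force: 35.8
```

```bash
python3 -c "
from h import *
rep()"
```

```text
t 44.675 tray TCP [24.6  6.4 68.1] F tray [-7.5 -4.4  9.5] rot [179.87 -45.07  39.36] q [ -0.7 -12.2 135.2  56.9  32.8   7.2] grip 35.8 55.6
```

>>> {"fn": "apply_moves", "kwargs": {"targets": [[0,-0.8,0,0,0,0,1],[0.6,0,0.6,0,0,0,1],[0,0,0,0,0,0,1]]}}

```text
time: 45.05
tool_pos: [553.5, 210.4, 68.0]
tcp_rot: [179.8, -45.1, 39.4]
ft_force: [-14.7, -19.6, 18.4]
finger_gap: 55.2
grip_force: 38.2
```

```bash
python3 -c "
from h import *
rep()"
```

```text
t 45.05 tray TCP [24.9  6.4 68. ] F tray [-23.7  -5.8  18.4] rot [179.78 -45.05  39.36] q [ -0.6 -12.2 135.2  56.8  32.6   7.3] grip 38.2 55.2
```

Seated on both sides. I'll release, retreat and look.

>>> {"fn": "apply_moves", "kwargs": {"targets": [[-0.5,0,-0.5,0,0,0,1],[0,0.3,0,0,0,0,1],[0,0,0,0,0,0,0.85],[0,0,0,0,0,0,0.6],[0,0,0,0,0,0,0.3],[0,0,0,0,0,0,0.1],[0,0,0,0,0,0,0],[0,0,0,0,0,0,0],[0,0,-10,0,0,0,0],[5,0,-16,0,0,0,0],[10,0,-16,0,0,0,0],[16,0,-16,0,0,0,0],[20,0,-16,0,0,0,0],[20,0,-16,0,0,0,0],[25,0,-25,0,0,0,0],[25,0,-25,0,0,0,0],[0,0,0,0,0,0,0]]}}

```text
time: 47.18
tool_pos: [543.1, 203.0, 256.2]
tcp_rot: [179.7, -45.3, 39.6]
ft_force: [-0.3, -0.0, -0.7]
finger_gap: 85.4
grip_force: 0.0
```

```bash
python3 - <<'E'
from h import *
rep(); look("f")
a=cv2.imread("pics/fs.png")[175:275,140:270]; b=cv2.imread("pics/ft.png")[125:265,140:300]
cv2.imwrite("pics/f.png",np.hstack([cv2.resize(a,(400,308)),cv2.resize(b,(352,308))]))
E
sed -i 's/\[0,0,70\],M,5/[0,0,2],M,1/' pick.py
python3 pick.py 515.1 -379.4 -24.8 45 15 0
```

```text
t 47.175 tray TCP [ 12.1   7.3 256.2] F tray [-0.2  0.2 -0.7] rot [179.73 -45.28  39.56] q [ -2.  -33.7 129.   35.7  53.3  34.9] grip 0.0 85.4
[399. 198.] 594 pose [ 514.7 -379.4] -25.5 cost 52.4375
t 47.275 tray TCP [ 10.8   8.3 251.4] F tray [ 0.1 -0.1 -1.5] rot [-179.97  -44.99   39.36] q [ -2.  -33.6 129.3  35.7  53.3  34.8] grip 0.0 85.0
1 x [1.4, -0.0, -1.4, 0.0, -0.0, -0.0] 0
20 x [-6.1, 31.9, 2.3, -0.0, -0.0694, 0.0616] 0
end [ 529.1 -385.2  110. ]
(np.float64(24.93558992134365), np.float64(943.0272966157335), np.float64(402.51554096558095))
```

View pics/f.png

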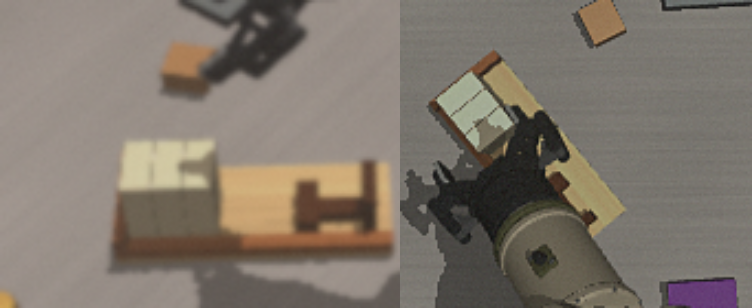

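Three bars are in file and closed up. The last bar lies near the jar, so I'll measure the clearance under the leaning tool before reaching.

```bash
python3 - <<'E'
from h import *
from bench import optics
ct,cs=optics.get_calibration("top"),optics.get_calibration("side")
t=cv2.imread("pics/ft.png"); 
crop=t[105:160,375:435].astype(int); g=cv2.cvtColor(t,cv2.COLOR_BGR2GRAY)
# lid: bluish-white blob near (409,129)
m=(g>140).astype(np.uint8); n,l,st,ce=cv2.connectedComponentsWithStats(m)
i=l[129,409]; print(st[i],ce[i]); j=ground(ct,ce[i],75); print("jar",j)
u=np.array([np.cos(np.radians(-25)),np.sin(np.radians(-25)),0]); v=np.array([-u[1],u[0],0])
d=j-np.array([515,-379.4,0])-15*u; print("along",d@u,"lat",d@v)
E
```

```text
[400 119  21  21 337] [410.03560831 129.27299703]
jar [ 696.94792849 -398.60175282   75.        ]
along 158.0158358246856 lat 59.49181916309868
```

```bash
python3 pick.py 515.1 -379.4 -25 40 13 0
```

```text
t 47.275 tray TCP [ 10.8   8.3 251.4] F tray [ 0.1 -0.1 -1.5] rot [-179.97  -44.99   39.36] q [ -2.  -33.6 129.3  35.7  53.3  34.8] grip 0.0 85.0
1 x [1.4, -0.0, -1.4, 0.0, -0.0, -0.0] 0
20 x [-6.1, 31.9, 2.3, -0.0027, -0.0656, 0.0611] 0
end [ 528.9 -385.6  110.7]
(np.float64(33.806179900922274), np.float64(916.8106452305158), np.float64(426.8968402574387))
```

>>> {"fn": "apply_moves", "kwargs": {"targets": [[-6.1,31.9,2.3,-0.0027,-0.0656,0.0611,0],[-6.1,31.9,2.3,-0.0027,-0.0656,0.0611,0],[-6.1,31.9,2.3,-0.0027,-0.0656,0.0611,0],[-6.1,31.9,2.3,-0.0027,-0.0656,0.0611,0],[-6.1,31.9,2.3,-0.0027,-0.0656,0.0611,0],[-6.1,31.9,2.3,-0.0027,-0.0656,0.0611,0],[-6.1,31.9,2.3,-0.0027,-0.0656,0.0611,0],[-6.1,31.9,2.3,-0.0027,-0.0656,0.0611,0],[-6.1,31.9,2.3,-0.0027,-0.0656,0.0611,0],[-6.1,31.9,2.3,-0.0027,-0.0656,0.0611,0],[-6.1,31.9,2.3,-0.0027,-0.0656,0.0611,0],[-6.1,31.9,2.3,-0.0027,-0.0656,0.0611,0],[-6.1,31.9,2.3,-0.0027,-0.0656,0.0611,0],[-6.1,31.9,2.3,-0.0027,-0.0656,0.0611,0],[-6.1,31.9,2.3,-0.0027,-0.0656,0.0611,0],[-6.1,31.9,2.3,-0.0027,-0.0656,0.0611,0],[-6.1,31.9,2.3,-0.0027,-0.0656,0.0611,0],[-6.1,31.9,2.3,-0.0027,-0.0656,0.0611,0],[-6.1,31.9,2.3,-0.0027,-0.0656,0.0611,0],[-6.1,31.9,2.3,-0.0027,-0.0656,0.0611,0]]}}

```text
time: 49.78
tool_pos: [527.3, -385.5, 106.3]
tcp_rot: [-180.0, 40.3, -25.1]
ft_force: [1.1, -0.5, 0.2]
finger_gap: 85.5
grip_force: 0.0
```

```bash
python3 pick.py 515.1 -379.4 -25 40 13 1;  python3 -c "
from h import *
look('g')
s=cv2.imread('pics/gs.png')[60:230,150:420]; cv2.imwrite('pics/g.png',cv2.resize(s,None,fx=2.9,fy=2.9,interpolation=cv2.INTER_CUBIC))"
```

```text
t 49.775 tray TCP [-373.2 -437.8  106.3] F tray [ 0.5 -1.1  0.2] rot [-179.99   40.34  -25.08] q [-36.5  65.2  27.7  -9.2 126.6  75.7] grip 0.0 85.5
7 x [8.7, -0.0, 10.1, -0.0002, 0.0009, -0.0001] 0
end [ 528.2 -385.9   13. ]
```

View pics/g.png

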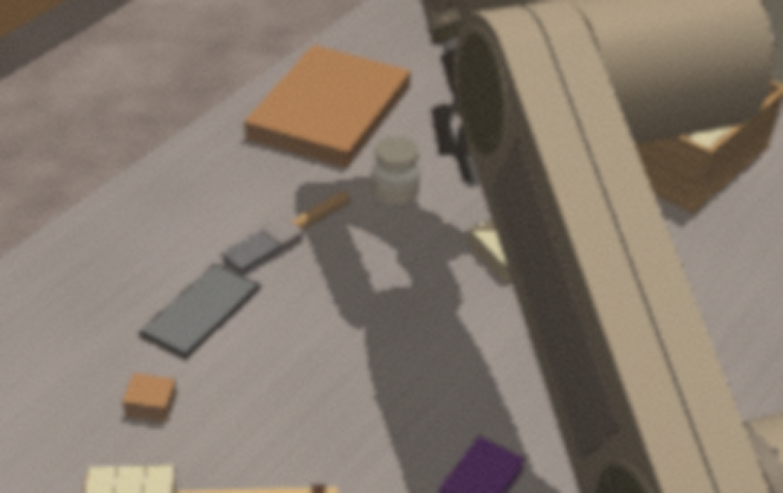

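The bar's end shows at crop (490,250) where I expected it, and the jar stands clear to the left of the gripper. Descending.

>>> {"fn": "apply_moves", "kwargs": {"targets": [[8.7,0,10.1,0,0,0,0],[8.7,0,10.1,0,0,0,0],[8.7,0,10.1,0,0,0,0],[8.7,0,10.1,0,0,0,0],[8.7,0,10.1,0,0,0,0],[8.7,0,10.1,0,0,0,0],[8.7,0,10.1,0,0,0,0],[0,0,0,0,0,0,0],[0,0,0,0,0,0,1],[0,0,0,0,0,0,1],[0,0,0,0,0,0,1],[0,0,0,0,0,0,1],[0,0,0,0,0,0,1]], "force": 32}}

```text
time: 51.5
tool_pos: [530.4, -386.6, 16.6]
tcp_rot: [180.0, 39.9, -25.1]
ft_force: [3.4, -1.7, 5.6]
finger_gap: 55.2
grip_force: 35.4
```

```bash
sed -i 's/place_tcp(k,20,8,55,n,a)/place_tcp(k,12,8,55,n,a)/g' carry.py; python3 carry.py 515.1 -379.4 -25 3 50 0
```

```text
t 51.5 tray TCP [-371.5 -440.6   16.6] F tray [ 1.5 -3.4  5.6] rot [179.96  39.89 -25.06] q [-36.5  70.5  28.2  -8.5 120.3  76.9] grip 35.4 55.2
a 16.929639653715945 n -2.557381882314452
5 x [-16.7, 0.0, -19.9, 0.0, -0.0, 0.0] 1
20 x [2.7, -28.4, 6.4, 0.0055, 0.0693, -0.0615] 1
end [527.6 178.7 123.6]
xmax -144.0 y -344.0 -243.0 z 66.0
xmax -74.0 y -253.0 -162.0 z 58.0
xmax -25.0 y -146.0 -71.0 z 59.0
xmax 2.0 y -29.0 27.0 z 63.0
```

>>> {"fn": "apply_moves", "kwargs": {"targets": [[-16.7,0,-19.9,0,0,0,1],[-16.7,0,-19.9,0,0,0,1],[-16.7,0,-19.9,0,0,0,1],[-16.7,0,-19.9,0,0,0,1],[-16.7,0,-19.9,0,0,0,1],[0,0,0,0,0,0,1]]}}

```text
time: 52.25
tool_pos: [531.0, -387.0, 149.2]
tcp_rot: [179.9, 39.7, -25.1]
ft_force: [0.0, 0.0, -1.8]
finger_gap: 55.2
grip_force: 34.6
```

>>> {"fn": "apply_moves", "kwargs": {"targets": [[2.7,-28.4,6.4,0.0055,0.0693,-0.0615,1],[2.7,-28.4,6.4,0.0055,0.0693,-0.0615,1],[2.7,-28.4,6.4,0.0055,0.0693,-0.0615,1],[2.7,-28.4,6.4,0.0055,0.0693,-0.0615,1],[2.7,-28.4,6.4,0.0055,0.0693,-0.0615,1],[2.7,-28.4,6.4,0.0055,0.0693,-0.0615,1],[2.7,-28.4,6.4,0.0055,0.0693,-0.0615,1],[2.7,-28.4,6.4,0.0055,0.0693,-0.0615,1],[2.7,-28.4,6.4,0.0055,0.0693,-0.0615,1],[2.7,-28.4,6.4,0.0055,0.0693,-0.0615,1],[2.7,-28.4,6.4,0.0055,0.0693,-0.0615,1],[2.7,-28.4,6.4,0.0055,0.0693,-0.0615,1],[2.7,-28.4,6.4,0.0055,0.0693,-0.0615,1],[2.7,-28.4,6.4,0.0055,0.0693,-0.0615,1],[2.7,-28.4,6.4,0.0055,0.0693,-0.0615,1],[2.7,-28.4,6.4,0.0055,0.0693,-0.0615,1],[2.7,-28.4,6.4,0.0055,0.0693,-0.0615,1],[2.7,-28.4,6.4,0.0055,0.0693,-0.0615,1],[2.7,-28.4,6.4,0.0055,0.0693,-0.0615,1],[2.7,-28.4,6.4,0.0055,0.0693,-0.0615,1]]}}

```text
time: 54.75
tool_pos: [525.9, 179.8, 122.0]
tcp_rot: [-179.8, -50.0, 39.2]
ft_force: [-0.3, 0.9, -1.8]
finger_gap: 55.2
grip_force: 34.5
```

```bash
python3 carry.py 515.1 -379.4 -25 3 50 1 16.9 -2.55
```

```text
t 54.75 tray TCP [-15.9   0.3 122. ] F tray [ 0.3  0.9 -1.8] rot [-179.77  -49.98   39.21] q [ -9.1 -27.4 142.3  57.3  43.1   5.4] grip 34.5 55.2
6 x [-5.3, -0.1, 5.6, -0.0004, 0.0, -0.0003] 1
end [529.5 183.7  76. ]
contact tray TCP x -2.55 y 6.4 z 67.9
per mm: down -0.766044443118978 0.6427876096865394  +w 0.6427876096865394 0.766044443118978
```

>>> {"fn": "apply_moves", "kwargs": {"targets": [[-5.3,0,5.6,0,0,0,1],[-5.3,0,5.6,0,0,0,1],[-5.3,0,5.6,0,0,0,1],[-5.3,0,5.6,0,0,0,1],[-5.3,0,5.6,0,0,0,1],[-5.3,0,5.6,0,0,0,1],[-1.5,0,1.3,0,0,0,1],[-1.5,0,1.3,0,0,0,1],[-1.5,0,1.3,0,0,0,1],[0,0,0,0,0,0,1]]}}

```text
time: 56.0
tool_pos: [531.3, 182.5, 71.4]
tcp_rot: [-179.8, -50.0, 39.1]
ft_force: [-0.3, -0.7, -2.1]
finger_gap: 55.0
grip_force: 34.6
```

```bash
python3 -c "
from h import *
rep()"
```

```text
t 56.0 tray TCP [-10.   -1.1  71.4] F tray [-0.7 -0.3 -2.1] rot [-179.75  -49.96   39.12] q [ -8.4 -17.3 141.8  67.2  38.   -7.1] grip 34.6 55.0
```

>>> {"fn": "apply_moves", "kwargs": {"targets": [[-1.1,0,1,0,0,0,1],[-1.1,0,1,0,0,0,1],[-0.5,0,0.4,0,0,0,1],[0,-2,0,0,0,0,1],[0,-2,0,0,0,0,1],[0.6,-2,0.8,0,0,0,1],[0.9,0,1.1,0,0,0,1],[0.9,0,1.1,0,0,0,1],[0.6,0,0.7,0,0,0,1],[0,0,0,0,0,0,1]]}}

```text
time: 57.25
tool_pos: [531.6, 190.4, 68.3]
tcp_rot: [-179.8, -50.0, 39.1]
ft_force: [-2.0, -3.4, 7.0]
finger_gap: 55.2
grip_force: 35.4
```

```bash
python3 -c "
from h import *
rep()"
```

```text
t 57.25 tray TCP [-4.7  4.7 68.3] F tray [-3.7 -1.4  7. ] rot [-179.77  -50.     39.14] q [ -7.  -16.5 141.7  68.3  36.7  -7.4] grip 35.4 55.2
```

>>> {"fn": "apply_moves", "kwargs": {"targets": [[0,-1.2,0,0,0,0,1],[0,-1.2,0,0,0,0,1],[0.6,0,0.8,0,0,0,1],[0,0,0,0,0,0,1]]}}

```text
time: 57.75
tool_pos: [531.2, 192.4, 68.4]
tcp_rot: [-179.9, -50.0, 39.2]
ft_force: [-1.8, -5.6, 7.6]
finger_gap: 55.4
grip_force: 35.6
```

```bash
python3 -c "
from h import *
rep()"
```

```text
t 57.75 tray TCP [-3.8  6.5 68.4] F tray [-4.9 -3.2  7.6] rot [-179.85  -50.     39.16] q [ -6.6 -16.7 141.8  68.3  36.3  -7.2] grip 35.6 55.4
```

>>> {"fn": "apply_moves", "kwargs": {"targets": [[0,-0.8,0,0,0,0,1],[0.6,0,0.8,0,0,0,1],[0.4,0,0.5,0,0,0,1],[0,0,0,0,0,0,1]]}}

```text
time: 58.25
tool_pos: [532.1, 192.9, 68.1]
tcp_rot: [-180.0, -50.0, 39.2]
ft_force: [-19.3, -20.8, 20.7]
finger_gap: 55.4
grip_force: 39.0
```

```bash
python3 -c "
from h import *
rep()"
```

```text
t 58.25 tray TCP [-2.8  6.4 68.1] F tray [-28.1  -3.8  20.7] rot [-179.98  -49.97   39.17] q [ -6.4 -16.5 141.7  68.4  36.   -7.1] grip 39.0 55.4
```

>>> {"fn": "apply_moves", "kwargs": {"targets": [[-0.8,0,-1,0,0,0,1],[0,-0.8,0,0,0,0,1],[0,0,0,0,0,0,1]]}}

```text
time: 58.62
tool_pos: [531.2, 192.4, 68.1]
tcp_rot: [179.9, -50.0, 39.2]
ft_force: [4.4, -8.6, 1.6]
finger_gap: 55.0
grip_force: 35.6
```

```bash
python3 -c "
from h import *
rep()"
```

```text
t 58.625 tray TCP [-3.8  6.6 68.1] F tray [-2.  -9.4  1.6] rot [179.93 -49.96  39.17] q [ -6.4 -16.8 141.9  68.3  36.   -7. ] grip 35.6 55.0
```

>>> {"fn": "apply_moves", "kwargs": {"targets": [[0.6,0.4,0.8,0,0,0,1],[0,0,0,0,0,0,0.85],[0,0,0,0,0,0,0.6],[0,0,0,0,0,0,0.3],[0,0,0,0,0,0,0.1],[0,0,0,0,0,0,0],[0,0,0,0,0,0,0],[6,0,-5.5,0,0,0,0],[12,0,-10,0,0,0,0],[15,0,-13,0,0,0,0],[15,0,-13,0,0,0,0],[19,0,-16,0,0,0,0],[19,0,-16,0,0,0,0],[23,0,-19,0,0,0,0],[23,0,-19,0,0,0,0],[0,0,0,0,0,0,0]]}}

```text
time: 60.62
tool_pos: [531.9, 194.0, 243.9]
tcp_rot: [179.9, -50.2, 39.4]
ft_force: [-0.2, -0.4, -1.0]
finger_gap: 85.2
grip_force: 0.0
```

```bash
python3 - <<'E'
from h import *
rep(); look("i")
a=cv2.imread("pics/is.png")[175:275,140:270]; b=cv2.imread("pics/it.png")[125:265,140:300]
cv2.imwrite("pics/i.png",np.hstack([cv2.resize(a,(400,308)),cv2.resize(b,(352,308))]))
p,M=cur()
plan([(tray(-129.5,5,180),down(129.35),20,.4),(tray(-129.5,5,31.5),down(129.35),8,.4)])
E
```

```text
t 60.625 tray TCP [ -2.3   7.4 243.9] F tray [-0.4 -0.2 -1. ] rot [179.95 -50.16  39.37] q [ -6.3 -38.6 135.6  43.9  52.3  26.2] grip 0.0 85.2
20 x [-6.0, -5.3, -0.2, 0.0339, -0.0341, -0.0731] 0.4
8 x [0.0, 0.1, 18.5, 0.0001, -0.0001, -0.0001] 0.4
end [435.  111.4  31.9]
```

View pics/i.png

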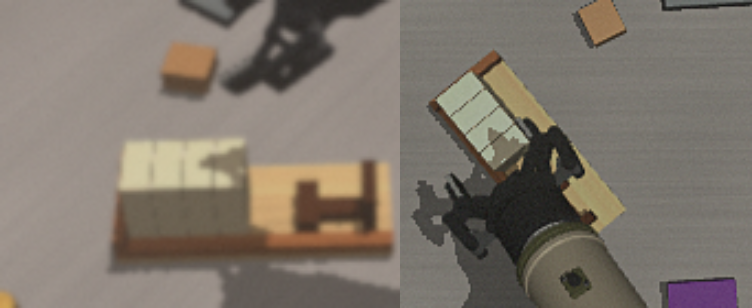

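Four bars stand in a closed file. Next I'll slide the end block up.

>>> {"fn": "apply_moves", "kwargs": {"targets": [[-6,-5.3,-0.2,0.0339,-0.0341,-0.0731,0.4],[-6,-5.3,-0.2,0.0339,-0.0341,-0.0731,0.4],[-6,-5.3,-0.2,0.0339,-0.0341,-0.0731,0.4],[-6,-5.3,-0.2,0.0339,-0.0341,-0.0731,0.4],[-6,-5.3,-0.2,0.0339,-0.0341,-0.0731,0.4],[-6,-5.3,-0.2,0.0339,-0.0341,-0.0731,0.4],[-6,-5.3,-0.2,0.0339,-0.0341,-0.0731,0.4],[-6,-5.3,-0.2,0.0339,-0.0341,-0.0731,0.4],[-6,-5.3,-0.2,0.0339,-0.0341,-0.0731,0.4],[-6,-5.3,-0.2,0.0339,-0.0341,-0.0731,0.4],[-6,-5.3,-0.2,0.0339,-0.0341,-0.0731,0.4],[-6,-5.3,-0.2,0.0339,-0.0341,-0.0731,0.4],[-6,-5.3,-0.2,0.0339,-0.0341,-0.0731,0.4],[-6,-5.3,-0.2,0.0339,-0.0341,-0.0731,0.4],[-6,-5.3,-0.2,0.0339,-0.0341,-0.0731,0.4],[-6,-5.3,-0.2,0.0339,-0.0341,-0.0731,0.4],[-6,-5.3,-0.2,0.0339,-0.0341,-0.0731,0.4],[-6,-5.3,-0.2,0.0339,-0.0341,-0.0731,0.4],[-6,-5.3,-0.2,0.0339,-0.0341,-0.0731,0.4],[-6,-5.3,-0.2,0.0339,-0.0341,-0.0731,0.4]]}}

```text
time: 63.22
tool_pos: [433.3, 110.5, 178.3]
tcp_rot: [-179.8, -0.1, 129.5]
ft_force: [-0.1, 0.1, -0.6]
finger_gap: 51.2
grip_force: 0.0
```

```bash
python3 - <<'E'
from h import *
rep()
plan([(tray(-129.5,5,70),down(129.35),6,.4),(tray(-129.5,5,33),down(129.35),4,.4)])
E
```

```text
t 63.225 tray TCP [-131.4    5.3  178.3] F tray [ 0.   0.1 -0.6] rot [-1.7982e+02 -1.0000e-01  1.2946e+02] q [  7.7 -15.  112.3  -0.   82.9 -31.7] grip 0.0 51.2
6 x [-0.1, 0.4, 18.0, -0.0005, -0.0003, 0.0003] 0.4
4 x [0.0, -0.1, 9.3, -0.0, 0.0, 0.0] 0.4
end [435.  111.3  33.1]
```

>>> {"fn": "apply_moves", "kwargs": {"targets": [[0,0.4,18,0,0,0,0.4],[0,0.4,18,0,0,0,0.4],[0,0.4,18,0,0,0,0.4],[0,0.4,18,0,0,0,0.4],[0,0.2,18,0,0,0,0.4],[0,0,18,0,0,0,0.4],[0,0,9.3,0,0,0,0.4],[0,0,9.3,0,0,0,0.4],[0,0,9.3,0,0,0,0.4],[0,0,8.5,0,0,0,0.4],[0,0,0,0,0,0,0.4],[0,0,0,0,0,0,1],[0,0,0,0,0,0,1],[0,0,0,0,0,0,1],[0,0,0,0,0,0,1],[0,0,0,0,0,0,1]], "force": 40}}

```text
time: 65.22
tool_pos: [436.4, 112.1, 36.5]
tcp_rot: [179.9, -0.0, 129.3]
ft_force: [-1.2, -1.2, 5.6]
finger_gap: 13.0
grip_force: 40.8
```

>>> {"fn": "apply_moves", "kwargs": {"targets": [[0,6,0,0,0,0,1],[0,6,0,0,0,0,1],[0,6,0,0,0,0,1],[0,6,0,0,0,0,1],[0,6,0,0,0,0,1],[0,5,0,0,0,0,1],[0,0,0,0,0,0,1]]}}

```text
time: 66.1
tool_pos: [464.0, 134.7, 36.5]
tcp_rot: [179.8, -0.0, 129.3]
ft_force: [1.8, 1.7, 3.9]
finger_gap: 13.7
grip_force: 40.5
```

```bash
python3 -c "
from h import *
rep()"
```

```text
t 66.1 tray TCP [-92.4   4.6  36.5] F tray [2.5 0.1 3.9] rot [ 1.7985e+02 -1.0000e-02  1.2928e+02] q [ 1.000e+01  3.000e-01  1.143e+02  1.000e-01  6.530e+01 -2.930e+01] grip 40.5 13.7
```

>>> {"fn": "apply_moves", "kwargs": {"targets": [[0,2,0,0,0,0,1],[0,2,0,0,0,0,1],[0,1.5,0,0,0,0,1],[0,0,0,0,0,0,1]]}}

```text
time: 66.6
tool_pos: [467.6, 137.7, 36.5]
tcp_rot: [179.9, -0.0, 129.3]
ft_force: [-1.5, 0.7, 6.3]
finger_gap: 13.2
grip_force: 40.9
```

```bash
python3 -c "
from h import *
rep()"
```

```text
t 66.6 tray TCP [-87.6   4.6  36.5] F tray [-0.7  1.5  6.3] rot [ 1.7991e+02 -2.0000e-02  1.2928e+02] q [ 1.030e+01  1.000e+00  1.135e+02  1.000e-01  6.540e+01 -2.900e+01] grip 40.9 13.2
```

>>> {"fn": "apply_moves", "kwargs": {"targets": [[0,1,0,0,0,0,1],[0,1,0,0,0,0,1],[0,0,0,0,0,0,1]]}}

```text
time: 66.97
tool_pos: [469.0, 138.9, 36.5]
tcp_rot: [179.9, -0.0, 129.3]
ft_force: [-3.0, 0.5, 7.9]
finger_gap: 13.5
grip_force: 41.0
```

```bash
python3 -c "
from h import *
rep()"
```

```text
t 66.975 tray TCP [-85.8   4.6  36.5] F tray [-2.   2.3  7.9] rot [ 1.7993e+02 -2.0000e-02  1.2928e+02] q [ 1.040e+01  1.300e+00  1.133e+02  1.000e-01  6.540e+01 -2.890e+01] grip 41.0 13.5
```

>>> {"fn": "apply_moves", "kwargs": {"targets": [[0,1,0,0,0,0,1],[0,1,0,0,0,0,1],[0,0,0,0,0,0,1]]}}

```text
time: 67.35
tool_pos: [469.3, 139.1, 36.4]
tcp_rot: [-179.9, -0.0, 129.3]
ft_force: [-10.6, -6.8, 16.0]
finger_gap: 13.4
grip_force: 42.3
```

```bash
python3 -c "
from h import *
rep()"
```

```text
t 67.35 tray TCP [-85.5   4.7  36.4] F tray [-12.5   1.5  16. ] rot [-1.7986e+02 -4.0000e-02  1.2928e+02] q [ 10.5   1.5 113.   -0.   65.6 -28.7] grip 42.3 13.4
```

>>> {"fn": "apply_moves", "kwargs": {"targets": [[0,1,0,0,0,0,1],[0,0,0,0,0,0,1]]}}

```text
time: 67.6
tool_pos: [469.3, 139.1, 36.5]
tcp_rot: [-179.7, -0.1, 129.3]
ft_force: [-15.9, -9.6, 22.6]
finger_gap: 13.1
grip_force: 43.0
```

```bash
python3 -c "
from h import *
rep()"
```

```text
t 67.6 tray TCP [-85.4   4.6  36.5] F tray [-18.4   2.7  22.6] rot [-1.7974e+02 -6.0000e-02  1.2928e+02] q [ 1.060e+01  1.600e+00  1.129e+02 -1.000e-01  6.570e+01 -2.870e+01] grip 43.0 13.1
```

>>> {"fn": "apply_moves", "kwargs": {"targets": [[0,-1.5,0,0,0,0,1],[0,0,0,0,0,0,0.9],[0,0,0,0,0,0,0.6],[0,0,0,0,0,0,0.5],[0,0,0,0,0,0,0.5],[0,0,-15,0,0,0,0.5],[0,0,-30,0,0,0,0.5],[0,0,-40,0,0,0,0.5],[0,0,-40,0,0,0,0.5],[0,-20,-30,0,0,0,0.5],[0,-40,0,0,0,0,0.5],[40,-40,0,0,0,0,0.5],[40,0,0,0,0,0,0.5],[0,0,0,0,0,0,0.5]]}}

```text
time: 69.35
tool_pos: [341.0, 139.6, 192.2]
tcp_rot: [179.8, 0.0, 129.4]
ft_force: [0.1, 0.3, 0.2]
finger_gap: 42.4
grip_force: 0.0
```

```bash
python3 - <<'E'
from h import *
rep(); look("z")
a=cv2.imread("pics/zs.png")[175:275,140:270]; b=cv2.imread("pics/zt.png")[135:245,140:255]
cv2.imwrite("pics/z.png",np.hstack([cv2.resize(a,(450,346),interpolation=cv2.INTER_CUBIC),cv2.resize(b,(346,346),interpolation=cv2.INTER_CUBIC)]))
E
```

```text
t 69.35 tray TCP [-184.3   86.3  192.2] F tray [0.3 0.2 0.2] rot [179.8    0.   129.42] q [ 1.420e+01 -3.050e+01  1.223e+02  1.000e-01  8.800e+01 -2.520e+01] grip 0.0 42.4
```

View pics/z.png

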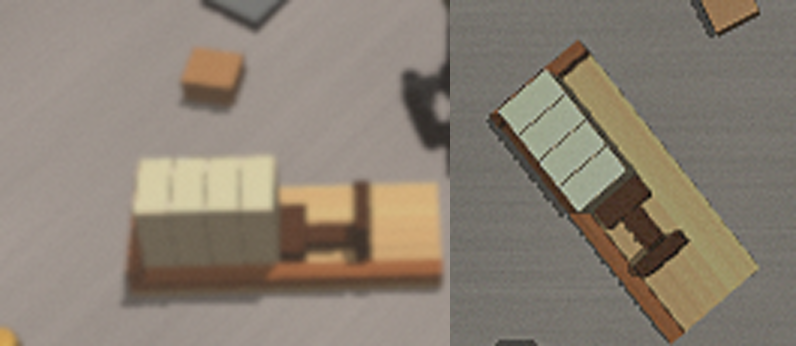

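The final views show four bars upright in a closed file, flush with both fences, with the end block snug against the last. No cream bar remains on the table.

```bash
python3 -c "
from bench import r
print(r.hand_in())"
```

```text
the job is handed in; nothing more can be done
None
```

I handed the job in with all four soap bars on the table standing on end in one closed file, flush against both fences, and the end block snug against the last bar; I left the phone and the other things alone. It took about 70 s of the 210 s allowed.

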